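# Fetch the salt pot from the middle of the condiment caddy

### The job

Bring me the squat white salt pot from the condiment caddy and stand it in the middle of the dark wooden board. It is hemmed in, so first stand the two tall pieces on either side of it together on the metal tray, and once the pot is on the board put each of them back upright into the well it came from. Leave the fourth piece in its well, and do not tip any piece over or push the label roll or the tongs away.

Things in the scene. Friction and masses are not known exactly. Their poses are not given: they have to be found in the camera images.
- salt_pot: squat white stoneware salt pot with a flush brown wooden lid (fixed): cylinder 64 mm across, 64 mm tall, 0.3 kg. Origin: centre of its underside, z up. In an inner well of the caddy, its top 7 mm below the rim, only 5 mm from the side sheets: grip it along the row, fingers reaching down into the two emptied neighbouring wells, tips at least 25 mm above the table to clear the partitions.
- pepper_mill: dark turned-wood pepper mill, 170 mm tall, foot 58 mm across; its round head is 50 mm across from 112 to 146 mm above the foot (good to grip), narrower neck below it, small steel nut on top. Origin: centre of its underside, z up; round. About 0.26 kg.
- shaker: steel dredge shaker, a plain straight can 58 mm across with a dull 60 mm wide domed lid pierced with small holes from 108 mm up; 143 mm tall in all. The lid is fixed. Origin: centre of its underside, z up; round. About 0.3 kg.
- squeeze_bottle: plain white plastic squeeze bottle (rigid here), straight body 58 mm across up to 116 mm, then a 47 mm collar and a cone nozzle to 176 mm. Origin: centre of its underside, z up; round. About 0.34 kg.
- caddy: fixed open steel box, 82 mm (its x) by 316 mm (its y), four wells in a row along y, each holding one piece at the start. Origin: under its centre, on the table. Well centres at y = +117, +39, -39, -117 mm; wells 74 x 74 mm, floors 6 mm above the table; outer sheets 4 mm thick, rim 77 mm high, partitions between wells 4 mm thick, 22 mm high. Wire loops stick out 25 mm at both ends.
- side_tray: fixed shallow plain grey steel tray, 130 mm (its x) by 220 mm (its y), floor 3 mm thick, rim 17 mm high and 4 mm thick. Origin: under its centre, on the table. It stands to the left or the right, on the robot's side of the caddy: the side area where cleared pieces wait.
- resting_board: small dark hardwood board lying flat, fixed, 85 mm (its x) by 200 mm (its y), 16 mm thick. Origin: centre of its underside, on the table. It lies on the other side from the tray.
- label_roll: roll of labels lying flat, 77 mm across, 25 mm tall, between tray and board; a bystander. Origin: centre of its underside.
- tongs: steel serving tongs, 257 x 59 mm, 22 mm tall, lying at the right; a bystander. Origin: centre of its underside.
There are look-alikes about, which are no part of the job. What is shaped like the pepper_mill but red is not meant.

How it is judged:
By the outcome, as a careful person would: the job done as asked, in the order asked, and still so for the second after the job is handed in, with the robot touching nothing.
It also fails if it takes over 109 s, if anything falls off the work surface, if the arm or the gripper's body presses on something with over 40 N, if the wrist force passes 120 N, or if a joint passes its speed limit or range.

### The arm

A 6-joint arm with a two-finger parallel gripper is mounted at the origin on a cart in front of the work surface, level with it; the furniture and walls round the work are solid. World frame = base frame: x ahead of the robot, y to its left, z up, the work surface at z = 0. Lengths are in m, angles in rad, forces in N, time in s.
With the tool pointing down it reaches from about 0.3 to 0.875 m from the base axis. Payload 4.2 kg.
Tool frame: the origin (TCP) lies between the finger pads; the fingertips stand 11 mm ahead of it and the grasp point (between the pads) lies 8 mm behind it; z points along the fingers, y is the direction in which the jaws open and shut (so a half turn about z gives the same grasp; the last joint's range is limited). The gripper opens to 85 mm and grips with 20 to 120 N. Pads are 22 mm wide; open, the fingers measure 114 mm over their backs; the gripper's body (76 mm by 85 mm) begins 54 mm behind the grasp point. The pads swing forward as they close: fully open they stand 13 mm farther back than shut.
Start: joints at [-0.02, 0.32, 1.565, -0, 1.257, -0.02], TCP at [0.575, 0, 0.242] pointing down, gripper open.
Joint ranges: [-3.11, 3.11], [-0.84, 2.01], [0.21, 2.61], [-1.34, 4.49], [0.05, 2.63], [-2.56, 2.56]. Speed limits (rad/s): [2.57, 2.57, 3.14, 3.14, 3.14, 3.14].

### API

Orientations are given as a rotation vector (axis times angle).
In Python, from plant import sense, optics, order gives the robot as it stands.
- The arm moves only by the shell command python3 -m inch 'ROWS'. ROWS is JSON, a list of rows, each an object with "linear": the shift along the world's x, y, z in mm, a list of three; "rot": the turn, a rotation vector about the world's x, y, z in degrees, a list of three; "jaw": the opening, from 0 (shut) to 1 (fully open). In form: [{"linear": [tx, ty, tz], "rot": [wx, wy, wz], "jaw": jaw}, ...]. A call has 1 to 5 rows; each row is the pose to reach, as a shift and turn from the pose measured when the call began; what a row does not reach only later rows make up. A row lasts 1/8 s, in which the tool goes at most 62.5 mm and 10.7 degrees, less where a joint would pass 70% of its speed; a pose out of reach is approached as far as the arm can. A call with a gripper value outside its range is refused whole. The fingers move at their own pace and stop on an object; the grip force is fixed at half the most. Time passes only in rows, so rows that repeat a pose let the fingers close. It gives the time, the measured TCP pose, the force and the opening at its end, in the units of the state.
- sense(): the state, without advancing time (a new reading comes with each control period).
- optics.get_image(name): name is "scene" or "side" or "wrist"; returns a dict with "img" (480x640x3 uint8, blue, green, red), "camera_matrix" (3x3 intrinsics, pixels), "R" (3x3) and "t" (3): a world point X has camera coordinates R X + t. Camera axes: x right, y down, z forward; pixel columns grow to the right and rows downward; lengths in m; the calibration is good to about 2 mm. The wrist camera is an equidistant fisheye: a pixel r from the principal point sees the ray r / f radians off the axis. A picture is of the moment at which its call begins. There is no depth.
- order.sign_off(): hands the job in, once; it reports no verdict.
The state is a dict: "clock": time; "joints": joint angles; "qd": joint speeds; "effort": joint torques, N m; "tcp_pos": TCP position; "ee_rot": TCP orientation; "contact_force": force on the tool from outside, world axes, zero at the start; "torque": the same for the moment, N m; "opening": opening from 0.0 (shut) to 1.0 (fully open).
Only numpy, scipy, OpenCV 4.12 (cv2) and the standard library are available. Lean on these libraries where they do the work, as an engineer would, in place of code of your own. Each camera call takes 0.05 s, during which the arm holds its last target.

## Working session

There is one attempt and no reset: what is moved stays moved. The work goes in short steps, Python scripts to look and compute and a shell command to move; the robot and the scene stay as the last step left them, time stands still between calls to the robot, and variables do not carry over. Pictures are saved under pics/ and viewed, and the job is handed in when it is done.

```bash
ls; mkdir -p pics
python3 - <<'E'
from plant import sense, optics
import cv2
print(sense())
for n in ["scene","side","wrist"]:
    d=optics.get_image(n); cv2.imwrite(f"pics/{n}0.png",d["img"]); print(n,d["camera_matrix"],d["R"],d["t"])
E
```

```text
pics
{'clock': 0.0, 'joints': array([-2.00068842e-02,  3.20273338e-01,  1.56568326e+00,  2.30056098e-05,
        1.25739514e+00, -1.99799461e-02]), 'qd': array([-0.0007073 , -0.0001352 ,  0.00104952, -0.00073859,  0.00093154,
       -0.00045496]), 'effort': array([ 7.05825660e-04, -4.15526962e+01, -2.34157133e+01, -1.88356019e-06,
        8.09230405e-03,  1.54784908e-05]), 'tcp_pos': array([5.74538871e-01, 1.27619624e-05, 2.41491263e-01]), 'ee_rot': array([-2.22057121e+00, -2.22049560e+00,  1.88883943e-03]), 'contact_force': array([-0.10808673, -0.37039354,  0.10954097]), 'torque': array([-0.01771454, -0.00201477, -0.09417527]), 'opening': 0.9976475777757942}
scene [[500.63953061   0.         326.93361259]
 [  0.         500.63953061 234.52408565]
 [  0.           0.           1.        ]] [[-0.74045268 -0.67209548  0.00418207]
 [-0.37633976  0.40944492 -0.83109761]
 [ 0.55686462 -0.61696233 -0.55611084]] [0.31479677 0.2801513  0.90976246]
side [[555.7679009    0.         310.75457628]
 [  0.         555.7679009  244.70917035]
 [  0.           0.           1.        ]] [[-0.36753091 -0.92991133  0.01363611]
 [-0.53616918  0.19988544 -0.82010269]
 [ 0.75989713 -0.30872435 -0.57205387]] [0.10374502 0.33073197 0.86255383]
wrist [[371.64829954   0.         317.33527618]
 [  0.         371.64829954 239.89723478]
 [  0.           0.           1.        ]] [[ 9.99996957e-01 -3.65704977e-04 -2.43955498e-03]
 [ 4.55611709e-04 -9.44554490e-01  3.28354395e-01]
 [-2.42437345e-03 -3.28354507e-01 -9.44551449e-01]] [-0.57517227 -0.04191304  0.38085822]
```

View pics/scene0.png

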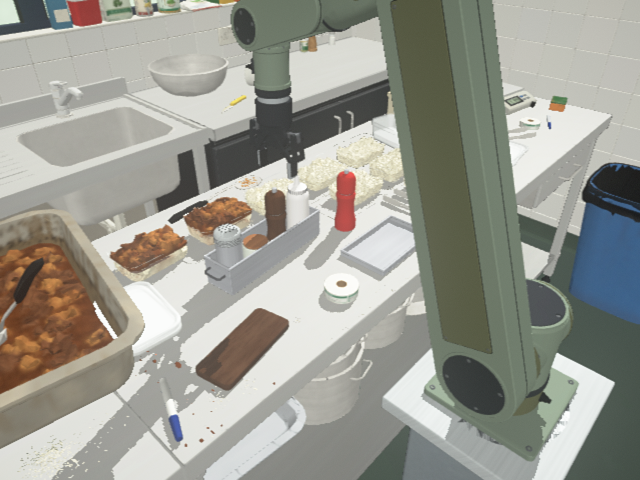

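View pics/side0.png

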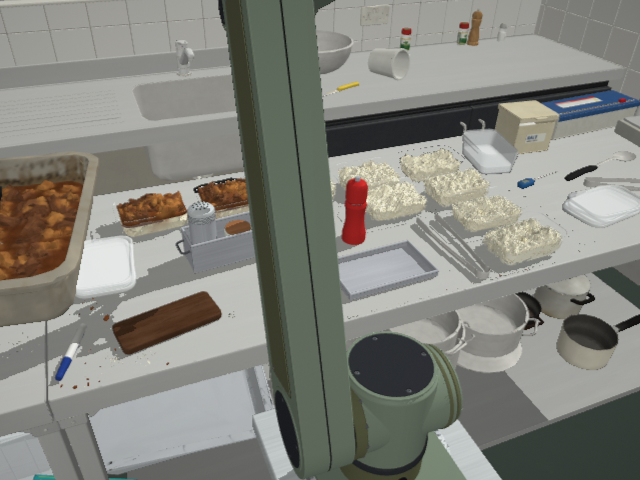

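View pics/wrist0.png

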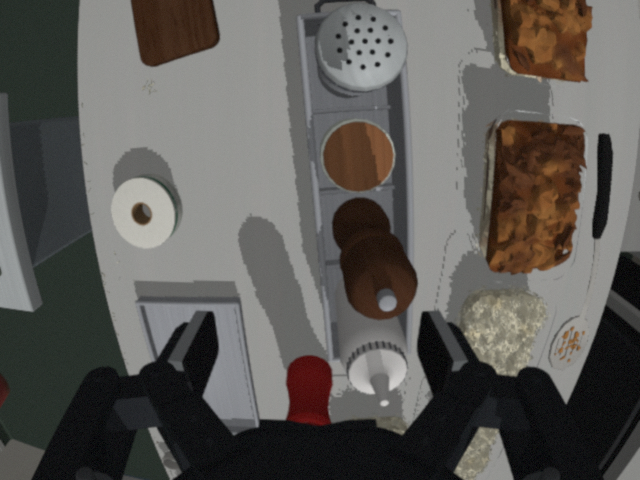

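Caddy row from the left (+y): shaker, pot, mill and bottle. The two neighbours are therefore the shaker and the dark mill. The tray is on the right, next to the red look-alike, and the board is on the left. I'll enlarge the wrist view.

```bash
cat > h.py <<'E'
import numpy as np, cv2, json
from plant import sense, optics
from scipy.optimize import least_squares
def snap(name, fn):
    d=optics.get_image(name); cv2.imwrite(f"pics/{fn}.png",d["img"])
    json.dump({"name":name,"K":np.array(d["camera_matrix"]).tolist(),"R":np.array(d["R"]).tolist(),"t":np.array(d["t"]).tolist()},open(f"pics/{fn}.json","w"))
    return d
def load(fn):
    c=json.load(open(f"pics/{fn}.json")); return c["name"],np.array(c["K"]),np.array(c["R"]),np.array(c["t"])
def ray(fn,p):
    n,K,R,t=load(fn); C=-R.T@t
    x=(p[0]-K[0,2])/K[0,0]; y=(p[1]-K[1,2])/K[1,1]
    if n=="wrist":
        th=np.hypot(x,y); s=np.sin(th)/max(th,1e-9); v=np.array([x*s,y*s,np.cos(th)])
    else: v=np.array([x,y,1.]); v/=np.linalg.norm(v)
    return C,R.T@v
def onz(fn,p,z):
    C,v=ray(fn,p); return C+v*(z-C[2])/v[2]
def tri(*obs):
    A=np.zeros((3,3));b=np.zeros(3);L=[]
    for fn,p in obs:
        C,v=ray(fn,p);P=np.eye(3)-np.outer(v,v);A+=P;b+=P@C;L.append((C,v))
    X=np.linalg.solve(A,b)
    return X.round(4),[round(float(np.linalg.norm((np.eye(3)-np.outer(v,v))@(X-C)))*1000,1) for C,v in L]
def proj(fn,X):
    n,K,R,t=load(fn); c=R@np.asarray(X,float)+t
    if n=="wrist":
        r=np.hypot(c[0],c[1]);th=np.arctan2(r,c[2]);q=c[:2]/max(r,1e-9)*th
    else: q=c[:2]/c[2]
    return q*[K[0,0],K[1,1]]+K[:2,2]
def crop(fn,x0,y0,x1,y1,s,out):
    im=cv2.imread(f"pics/{fn}.png")[y0:y1,x0:x1]; im=cv2.resize(im,None,fx=s,fy=s,interpolation=cv2.INTER_CUBIC)
    # ruler ticks every 20 px
    for x in range((x0//20+1)*20,x1,20): cv2.line(im,((x-x0)*s,0),((x-x0)*s,6),(0,0,255),1); cv2.putText(im,str(x),((x-x0)*s-10,16),0,.35,(0,0,255),1)
    for y in range((y0//20+1)*20,y1,20): cv2.line(im,(0,(y-y0)*s),(6,(y-y0)*s),(0,0,255),1); cv2.putText(im,str(y),(8,(y-y0)*s+4),0,.35,(0,0,255),1)
    cv2.imwrite(f"pics/{out}.png",im)
E
python3 - <<'E'
from h import *
for n in ["scene","side","wrist"]: 
    snap(n,n+"1")
    _,K,R,t=load(n+"1"); print(n,-R.T@t)
crop("wrist1",290,0,450,200,3,"c1")
crop("wrist1",290,200,450,400,3,"c2")
E
python3 -m inch '[{"linear":[-30,0,60],"rot":[0,0,0],"jaw":1},{"linear":[-60,0,100],"rot":[0,0,0],"jaw":1},{"linear":[-60,0,100],"rot":[0,0,0],"jaw":1}]'
python3 - <<'E'
from h import *
snap("wrist","wrist2"); _,K,R,t=load("wrist2"); print(-R.T@t)
E
```

```text
scene [-0.16809034  0.65815613  0.73744534]
side [-0.43999439  0.29665654  0.76324676]
wrist [0.57622163 0.08525486 0.37246245]
clock: 0.68
tcp_pos: [0.5148, -0.0, 0.3465]
ee_rot: [2.217, 2.217, 0.009]
contact_force: [1.1, -0.1, -0.9]
opening: 0.999
[0.51503736 0.08527673 0.47701645]
```

View pics/c1.png

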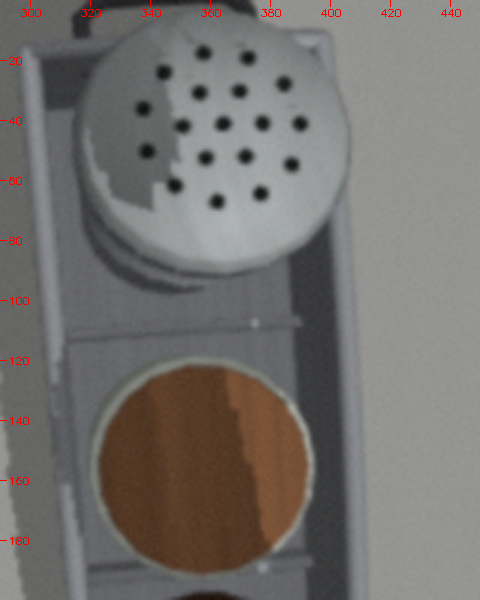

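View pics/wrist2.png

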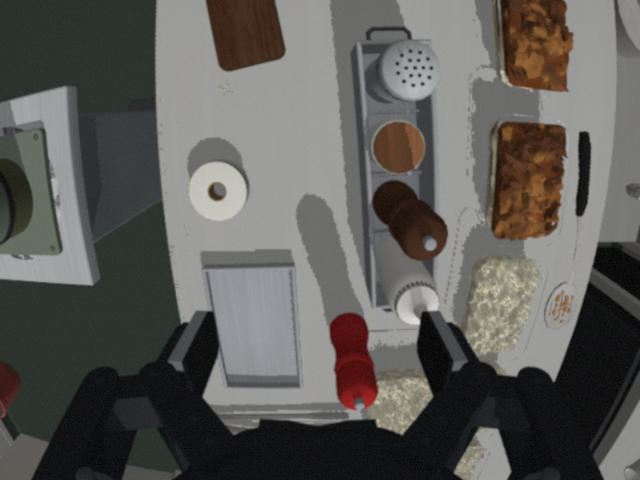

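The second view (camera 477 mm up) shows the tray whole, corners near (204,265), (294,264), (227,386), (299,387), and the red mill base near (350,330). The board is cut off at the top. I'll use enlarged crops for precise points.

Run:
```python
from h import *
crop("wrist2",350,20,460,170,4,"d1")
crop("wrist2",350,160,460,335,4,"d2")
crop("wrist2",190,250,390,420,3,"d3")
crop("scene1",190,140,330,300,4,"d4")
```

```text
(no output)
```

View pics/d1.png

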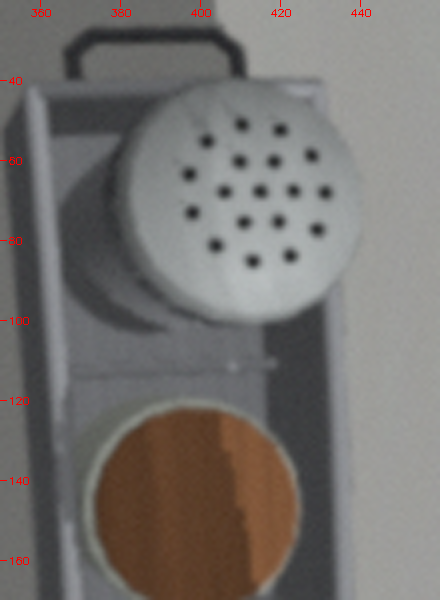

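View pics/d2.png

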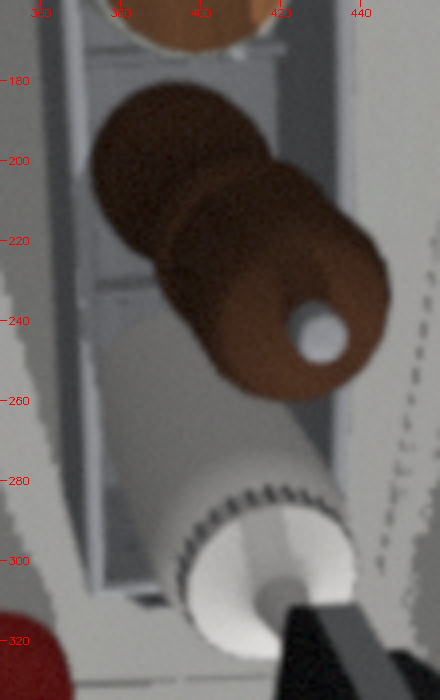

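View pics/d3.png

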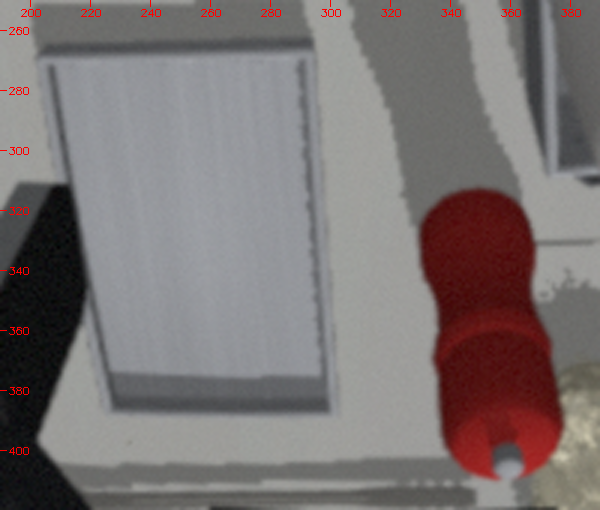

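View pics/d4.png

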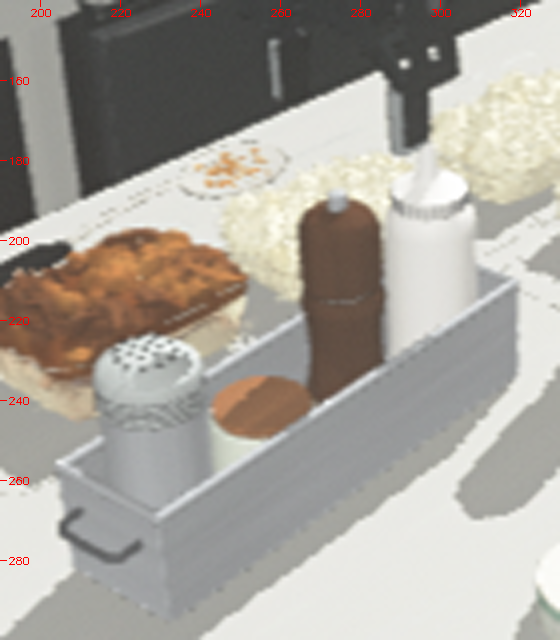

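View pics/c2.png

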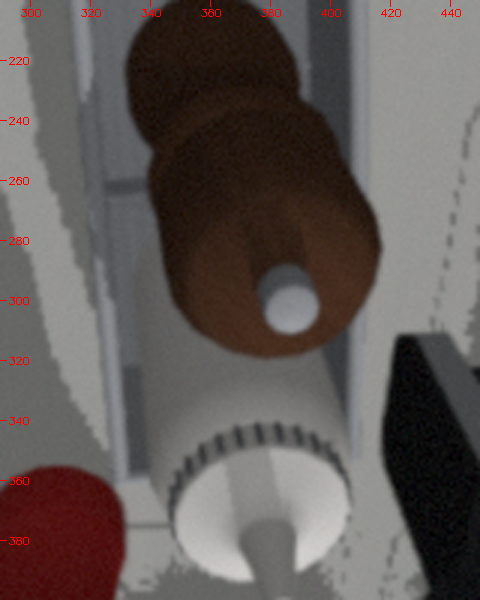

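Run:
```python
from h import *
print("nut",tri(("wrist1",(386.7,302.7)),("wrist2",(430.5,244.5)),("scene1",(274,188))))
print("lid",tri(("wrist1",(357.8,155.8)),("wrist2",(398.9,146.8)),("scene1",(255.5,241.8))))
print("shk",tri(("wrist1",(364.3,41.3)),("wrist2",(415,67.8))))
print("cadA",tri(("wrist1",(298,17)),("wrist2",(357,41.5))),onz("wrist2",(357,41.5),.077))
print("cadB",tri(("wrist1",(400,11)),("wrist2",(431,40))),onz("wrist2",(431,40),.077))
print("cadC",tri(("wrist1",(329,360)),("wrist2",(373,309))),onz("wrist2",(373,309),.077))
for p in [(202.7,268.3),(294,266),(301,386.7),(226,386.7)]: print("tray",onz("wrist2",p,.017))
print("red base far", onz("wrist2",(349,313),.0),onz("wrist2",(330,330),.03),onz("wrist2",(368,330),.03))
print("roll", onz("wrist2",(217,190.5),.025), onz("wrist2",(190,190),.025))
n=onz("wrist2",(430.5,244.5),.176);print("nut@",n, "lid@",onz("wrist2",(398.9,146.8),.070),"shk@",onz("wrist2",(415,67.8),.149))
for p in [(228,71),(284.5,55)]: print("board",onz("wrist2",p,.016))
crop("scene1",180,290,320,400,5,"e1")
```

```text
nut (array([ 0.6178, -0.0247,  0.1755]), [1.0, 0.6, 1.5])
lid (array([0.6085, 0.0515, 0.0662]), [0.9, 0.8, 1.7])
shk (array([0.6036, 0.1313, 0.1479]), [0.0, 0.0])
cadA (array([0.5604, 0.1682, 0.0686]), [0.3, 0.3]) [0.55962838 0.16681664 0.077     ]
cadB (array([0.6425, 0.1757, 0.0712]), [0.3, 0.3]) [0.64085941 0.17465121 0.077     ]
cadC (array([ 0.5878, -0.1484,  0.0707]), [0.6, 0.6]) [ 0.58713874 -0.14519587  0.077     ]
tray [ 0.35874097 -0.11614326  0.017     ]
tray [ 0.48682786 -0.11188743  0.017     ]
tray [ 0.491737   -0.32625648  0.017     ]
tray [ 0.36689048 -0.33176822  0.017     ]
red base far [ 0.56534951 -0.19569014  0.        ] [ 0.53614364 -0.20597885  0.03      ] [ 0.59073354 -0.20714832  0.03      ]
roll [ 0.39130112 -0.00544295  0.025     ] [ 0.35486955 -0.00372577  0.025     ]
nut@ [ 0.61801086 -0.02407372  0.176     ] lid@ [0.60816916 0.0524635  0.07      ] shk@ [0.60328234 0.13114179 0.149     ]
board [0.40872089 0.14467134 0.016     ]
board [0.4786954  0.16151993 0.016     ]
```

View pics/e1.png

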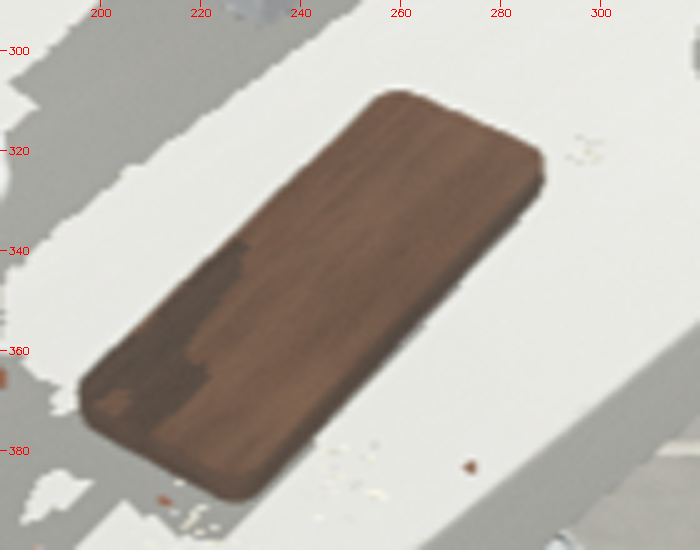

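Everything fits the given sizes: the nut triangulates at 175.5 mm (176 expected), shaker top at 148 (149), lid at 66 to 70 (70). Caddy yaw is about 5.2° with centre about (0.614, 0.0145), and the tray centre is about (0.426, -0.222). I'll take the dark mill first, with the jaws across the caddy.

```bash
python3 -m inch '[{"linear":[40,-10,-20],"rot":[0,0,2],"jaw":1},{"linear":[80,-20,-50],"rot":[0,0,5],"jaw":1},{"linear":[103,-24.5,-100],"rot":[0,0,5],"jaw":1},{"linear":[103,-24.5,-125],"rot":[0,0,5],"jaw":1},{"linear":[103,-24.5,-125],"rot":[0,0,5],"jaw":1}]'
python3 - <<'E'
from h import *
snap("wrist","wrist3");snap("scene","scene3");snap("side","side3")
print(sense()["ee_rot"])
crop("scene3",180,90,340,300,3,"f1")
E
```

```text
clock: 1.35
tcp_pos: [0.6164, -0.0245, 0.2144]
ee_rot: [-2.12, -2.313, 0.004]
contact_force: [-0.3, 0.3, 0.5]
opening: 1.002
[2.11966309 2.313396   0.00600268]
```

View pics/wrist3.png

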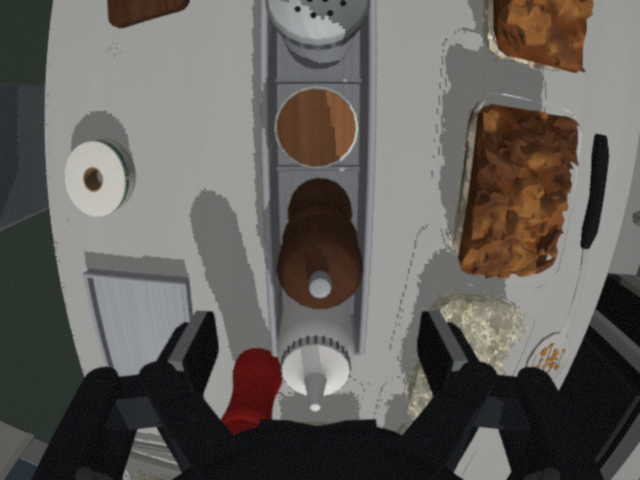

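View pics/f1.png

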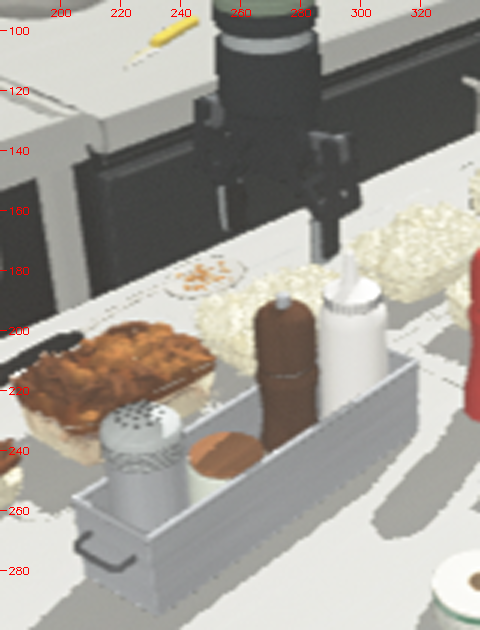

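The nut sits at (320,286), on the jaw symmetry line, and the caddy walls run vertical in the image. I'll descend and grip.

```bash
python3 -m inch '[{"linear":[1.5,0,-40],"rot":[0,0,0],"jaw":1},{"linear":[1.5,0,-75],"rot":[0,0,0],"jaw":1},{"linear":[1.5,0,-86],"rot":[0,0,0],"jaw":1},{"linear":[1.5,0,-86],"rot":[0,0,0],"jaw":1}]'
python3 -m inch '[{"linear":[0,0,0],"rot":[0,0,0],"jaw":0.4},{"linear":[0,0,0],"rot":[0,0,0],"jaw":0.4},{"linear":[0,0,0],"rot":[0,0,0],"jaw":0},{"linear":[0,0,0],"rot":[0,0,0],"jaw":0},{"linear":[0,0,0],"rot":[0,0,0],"jaw":0}]'
python3 -m inch '[{"linear":[0,0,0],"rot":[0,0,0],"jaw":0},{"linear":[0,0,0],"rot":[0,0,0],"jaw":0}]'
python3 - <<'E'
from h import *
snap("scene","scene4")
crop("scene4",180,90,340,300,3,"f2")
E
```

```text
clock: 2.0
tcp_pos: [0.6204, -0.0244, 0.1347]
ee_rot: [2.119, 2.313, 0.007]
contact_force: [1.1, -0.2, -0.4]
opening: 0.998
clock: 2.62
tcp_pos: [0.6209, -0.0245, 0.1368]
ee_rot: [2.118, 2.311, 0.009]
contact_force: [-2.8, -0.1, 6.4]
opening: 0.567
clock: 2.88
tcp_pos: [0.6209, -0.0245, 0.1369]
ee_rot: [2.117, 2.311, 0.01]
contact_force: [-0.0, -0.1, 0.6]
opening: 0.567
```

View pics/f2.png

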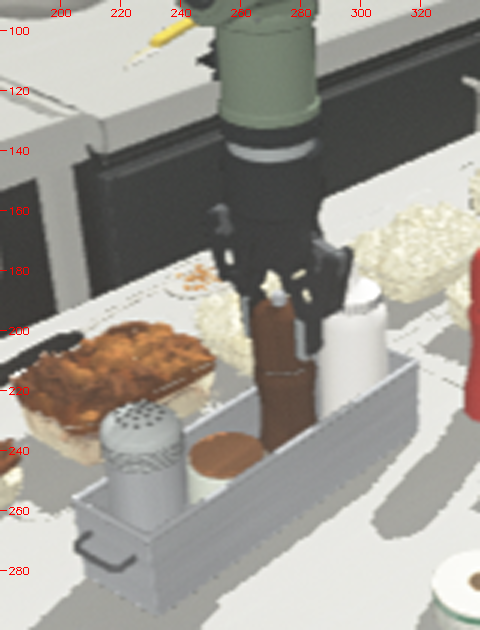

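Opening 0.567 is about 48 mm, which matches the 50 mm head. The TCP is at 0.137 with the foot at 0.006. I'll lift.

```bash
python3 -m inch '[{"linear":[0,0,20],"rot":[0,0,0],"jaw":0},{"linear":[0,0,60],"rot":[0,0,0],"jaw":0},{"linear":[0,0,100],"rot":[0,0,0],"jaw":0},{"linear":[0,0,115],"rot":[0,0,0],"jaw":0},{"linear":[0,0,115],"rot":[0,0,0],"jaw":0}]'
python3 - <<'E'
from h import *
snap("scene","scene5");snap("wrist","wrist5");snap("side","side5")
E
```

```text
clock: 3.55
tcp_pos: [0.6211, -0.0245, 0.2519]
ee_rot: [2.117, 2.311, 0.01]
contact_force: [0.8, -0.6, -2.1]
opening: 0.562
```

View pics/scene5.png

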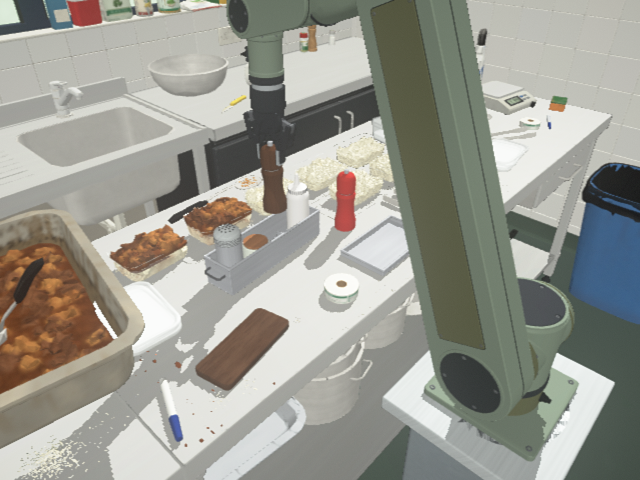

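View pics/wrist5.png

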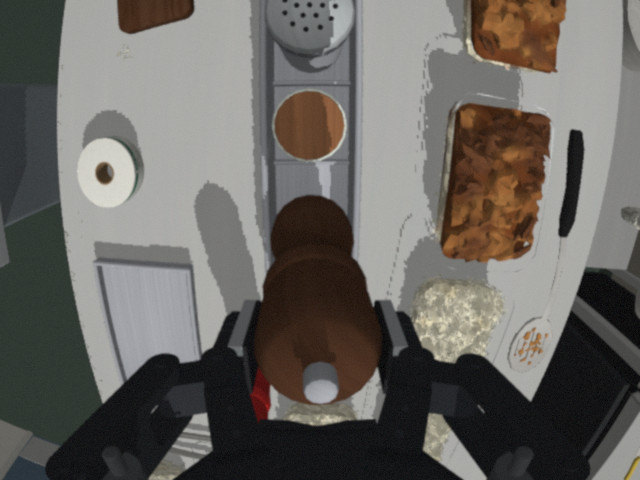

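The mill hangs upright and nothing else moved. I'll swing it in -x first, away from the bottle, then in -y over the tray.

```bash
python3 -m inch '[{"linear":[-50,0,5],"rot":[0,0,0],"jaw":0},{"linear":[-105,0,5],"rot":[0,0,0],"jaw":0},{"linear":[-150,-30,5],"rot":[0,0,0],"jaw":0},{"linear":[-180,-75,5],"rot":[0,0,0],"jaw":0},{"linear":[-198,-125,5],"rot":[0,0,0],"jaw":0}]'
python3 -m inch '[{"linear":[0,-50,0],"rot":[0,0,0],"jaw":0},{"linear":[0,-100,0],"rot":[0,0,0],"jaw":0},{"linear":[0,-120,0],"rot":[0,0,0],"jaw":0},{"linear":[0,-120,0],"rot":[0,0,0],"jaw":0}]'
```

```text
clock: 4.32
tcp_pos: [0.4198, -0.1498, 0.2534]
ee_rot: [2.12, 2.317, 0.004]
contact_force: [0.7, -0.5, -2.2]
opening: 0.568
clock: 4.82
tcp_pos: [0.4193, -0.2703, 0.2521]
ee_rot: [-2.122, -2.315, -0.004]
contact_force: [-1.3, 0.3, -1.7]
opening: 0.562
```

```bash
python3 -m inch '[{"linear":[3,-3,-40],"rot":[0,0,0],"jaw":0},{"linear":[3,-3,-75],"rot":[0,0,0],"jaw":0},{"linear":[3,-3,-85],"rot":[0,0,0],"jaw":0},{"linear":[3,-3,-85],"rot":[0,0,0],"jaw":0}]'
python3 - <<'E'
from h import *
for n in ["scene","wrist","side"]: snap(n,n+"6")
crop("side6",310,150,470,320,4,"g1")
E
```

```text
clock: 5.32
tcp_pos: [0.4224, -0.2724, 0.1671]
ee_rot: [-2.12, -2.315, -0.004]
contact_force: [0.9, -0.1, -1.5]
opening: 0.567
```

View pics/wrist6.png

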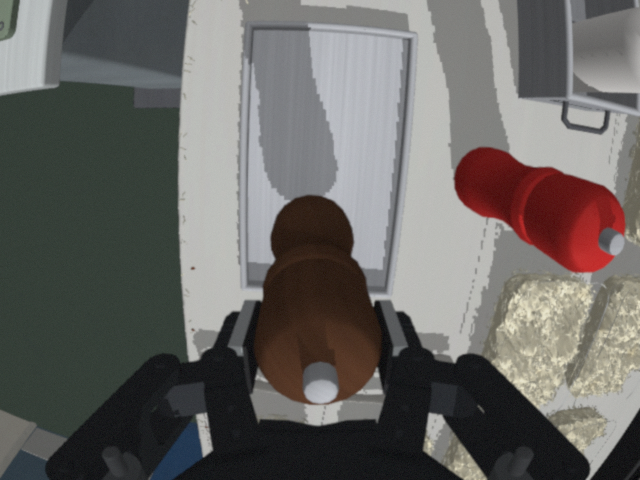

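View pics/side6.png

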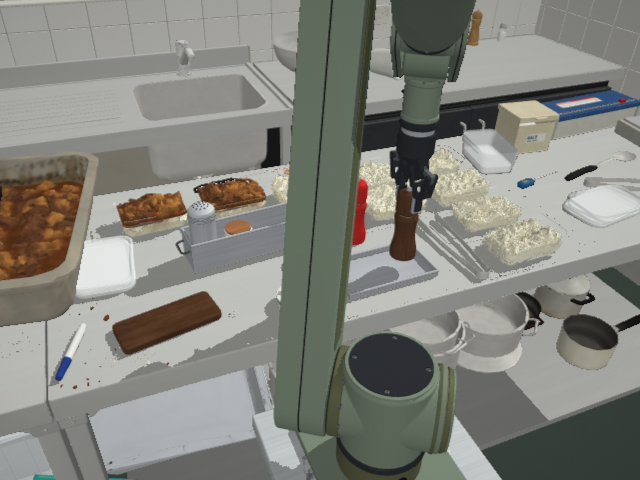

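View pics/scene6.png

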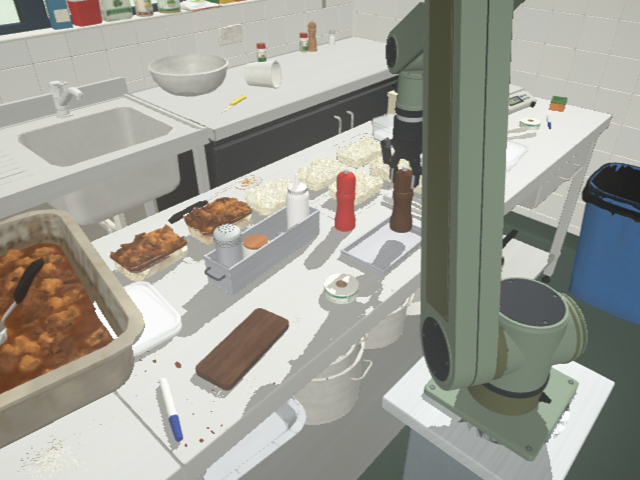

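The mill is over the tray's right half, well inside the rim. Rim corners are at (245,25), (415,33), (390,292) and (242,290). I'll check the tray position with this closer view.

```bash
python3 - <<'E'
from h import *
P=[onz("wrist6",p,.017) for p in [(245,25),(415,33),(390,292),(242,290)]]
print(P,np.mean(P,0))
print(tri(("wrist6",(390,292)),("wrist2",(301,386.7))),tri(("wrist6",(415,33)),("wrist2",(294,266))))
E
python3 -m inch '[{"linear":[0,0,-20],"rot":[0,0,0],"jaw":0},{"linear":[0,0,-30],"rot":[0,0,0],"jaw":0},{"linear":[0,0,-32],"rot":[0,0,0],"jaw":0},{"linear":[0,0,-33],"rot":[0,0,0],"jaw":0}]'
```

```text
[array([ 0.35678003, -0.12054834,  0.017     ]), array([ 0.48453059, -0.11416353,  0.017     ]), array([ 0.49190313, -0.32701572,  0.017     ]), array([ 0.36499599, -0.33613448,  0.017     ])] [ 0.42455243 -0.22446552  0.017     ]
(array([ 0.4919, -0.3272,  0.0163]), [0.3, 0.3]) (array([ 0.486 , -0.1133,  0.013 ]), [0.6, 0.6])
clock: 5.98
tcp_pos: [0.4235, -0.2737, 0.1361]
ee_rot: [2.121, 2.314, 0.005]
contact_force: [0.7, 0.6, -2.6]
opening: 0.564
```

Two-view tray rim heights are 16 and 13 mm against 17 expected, so the tray is fine. The wrist still carries the weight, so there is a small gap. I'll lower a little more.

```bash
python3 -m inch '[{"linear":[0,0,-2],"rot":[0,0,0],"jaw":0},{"linear":[0,0,-3.5],"rot":[0,0,0],"jaw":0},{"linear":[0,0,-3.5],"rot":[0,0,0],"jaw":0}]'
```

```text
clock: 6.35
tcp_pos: [0.4239, -0.2743, 0.1339]
ee_rot: [2.119, 2.313, 0.005]
contact_force: [-1.3, 0.6, 5.0]
opening: 0.564
```

Contact: +5 N, with z at 0.134 as predicted. I'll release and go up.

```bash
python3 -m inch '[{"linear":[0,0,0],"rot":[0,0,0],"jaw":0.7},{"linear":[0,0,0],"rot":[0,0,0],"jaw":1},{"linear":[0,0,0],"rot":[0,0,0],"jaw":1},{"linear":[0,0,0],"rot":[0,0,0],"jaw":1}]'
python3 -m inch '[{"linear":[0,0,30],"rot":[0,0,0],"jaw":1},{"linear":[0,0,70],"rot":[0,0,0],"jaw":1},{"linear":[0,0,110],"rot":[0,0,0],"jaw":1},{"linear":[0,20,130],"rot":[0,0,0],"jaw":1},{"linear":[0,70,130],"rot":[0,0,0],"jaw":1}]'
python3 -m inch '[{"linear":[10,55,0],"rot":[0,0,0],"jaw":1},{"linear":[30,110,0],"rot":[0,0,0],"jaw":1},{"linear":[50,165,0],"rot":[0,0,0],"jaw":1},{"linear":[50,165,0],"rot":[0,0,0],"jaw":1}]'
python3 - <<'E'
from h import *
for n in ["scene","wrist","side"]: snap(n,n+"7")
E
```

```text
clock: 6.85
tcp_pos: [0.4239, -0.2742, 0.1338]
ee_rot: [2.119, 2.313, 0.005]
contact_force: [0.1, 0.0, 0.0]
opening: 1.002
clock: 7.48
tcp_pos: [0.4252, -0.2051, 0.2656]
ee_rot: [2.12, 2.306, 0.007]
contact_force: [-0.3, 1.2, -0.5]
opening: 1.002
clock: 7.98
tcp_pos: [0.476, -0.0368, 0.2655]
ee_rot: [2.113, 2.313, 0.008]
contact_force: [-0.7, -0.7, 0.5]
opening: 0.998
```

View pics/wrist7.png

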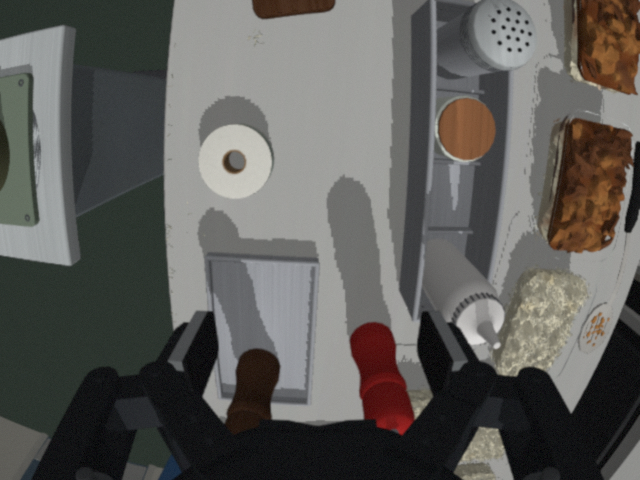

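View pics/side7.png

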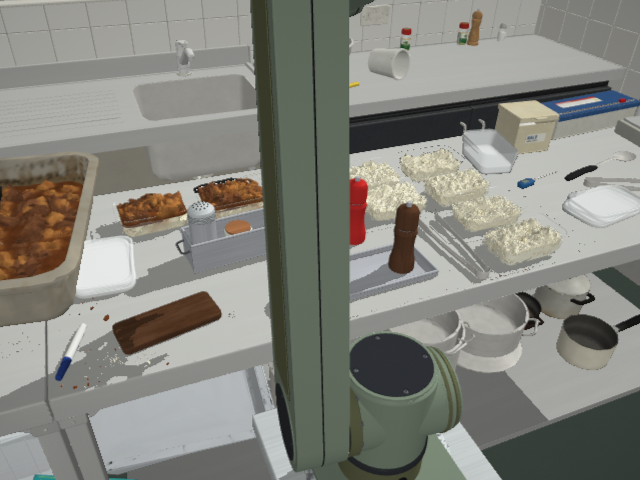

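The mill stands upright on the tray. Next is the shaker at (0.603, 0.131).

```bash
python3 -m inch '[{"linear":[30,40,0],"rot":[0,0,0],"jaw":1},{"linear":[65,85,0],"rot":[0,0,0],"jaw":1},{"linear":[100,130,0],"rot":[0,0,0],"jaw":1},{"linear":[127,168,-30],"rot":[0,0,0],"jaw":1},{"linear":[127,168,-50],"rot":[0,0,0],"jaw":1}]'
python3 -m inch '[{"linear":[0,0,-5],"rot":[0,0,0],"jaw":1},{"linear":[0,0,-5],"rot":[0,0,0],"jaw":1}]'
python3 - <<'E'
from h import *
for n in ["scene","wrist","side"]: snap(n,n+"8")
E
```

```text
clock: 8.75
tcp_pos: [0.6033, 0.1278, 0.2133]
ee_rot: [2.12, 2.307, 0.005]
contact_force: [-0.2, -0.6, 0.2]
opening: 0.998
clock: 9.0
tcp_pos: [0.6033, 0.1263, 0.2084]
ee_rot: [2.123, 2.305, 0.004]
contact_force: [-0.4, -0.6, 0.5]
opening: 1.002
```

View pics/wrist8.png

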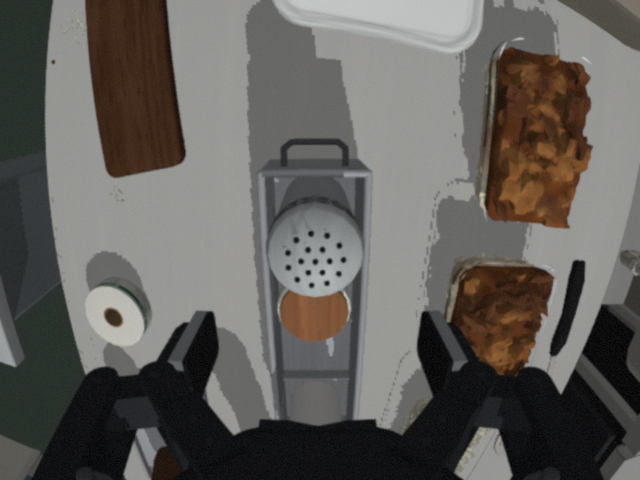

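View pics/scene8.png

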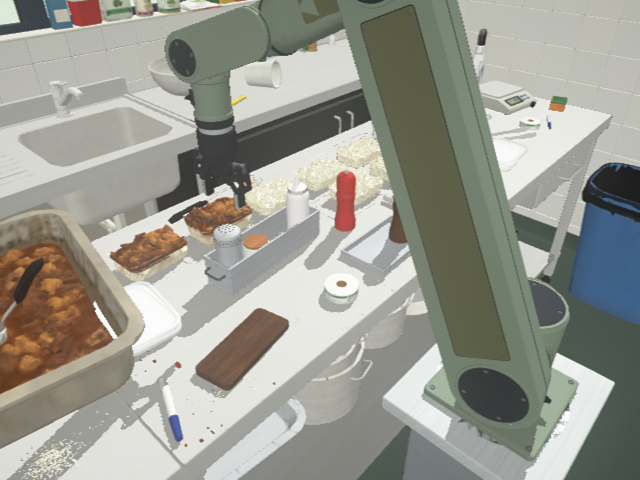

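```bash
python3 - <<'E'
from h import *
print(onz("wrist8",(315.5,262),.149),tri(("wrist8",(315.5,262)),("wrist2",(415,67.8)),("wrist1",(364.3,41.3))))
for p in [(261,174),(371,173)]: print(onz("wrist8",p,.077))
for p in [(110,177),(185,160)]: print("board",onz("wrist8",p,.016))
E
python3 -m inch '[{"linear":[0,5,-40],"rot":[0,0,0],"jaw":1},{"linear":[0,5,-80],"rot":[0,0,0],"jaw":1},{"linear":[0,5,-108],"rot":[0,0,0],"jaw":1},{"linear":[0,5,-113],"rot":[0,0,0],"jaw":1},{"linear":[0,5,-113],"rot":[0,0,0],"jaw":1}]'
```

```text
[0.60378286 0.13222191 0.149     ] (array([0.6038, 0.1314, 0.1471]), [0.1, 0.0, 0.1])
[0.56207332 0.16670194 0.077     ]
[0.64055591 0.17376791 0.077     ]
board [0.4022611  0.14733079 0.016     ]
board [0.48307816 0.16551919 0.016     ]
clock: 9.78
tcp_pos: [0.6045, 0.132, 0.0979]
ee_rot: [2.12, 2.304, 0.01]
contact_force: [0.7, 0.5, -0.2]
opening: 0.999
```

```bash
python3 -m inch '[{"linear":[-0.5,0,-5],"rot":[0,0,0],"jaw":1},{"linear":[-0.5,0,-8],"rot":[0,0,0],"jaw":1},{"linear":[-0.5,0,-8],"rot":[0,0,0],"jaw":1}]'
python3 -m inch '[{"linear":[0,0,0],"rot":[0,0,0],"jaw":0.7},{"linear":[0,0,0],"rot":[0,0,0],"jaw":0.5},{"linear":[0,0,0],"rot":[0,0,0],"jaw":0},{"linear":[0,0,0],"rot":[0,0,0],"jaw":0},{"linear":[0,0,0],"rot":[0,0,0],"jaw":0}]'
python3 - <<'E'
from h import *
for n in ["scene","wrist","side"]: snap(n,n+"9")
crop("scene9",160,100,320,300,4,"k1")
crop("side9",150,140,310,300,4,"k2")
E
```

```text
clock: 10.15
tcp_pos: [0.604, 0.132, 0.0902]
ee_rot: [2.12, 2.304, 0.01]
contact_force: [0.4, -0.8, 0.2]
opening: 1.001
clock: 10.78
tcp_pos: [0.6037, 0.132, 0.0908]
ee_rot: [2.12, 2.304, 0.01]
contact_force: [-3.1, 0.1, 5.8]
opening: 0.68
```

View pics/k1.png

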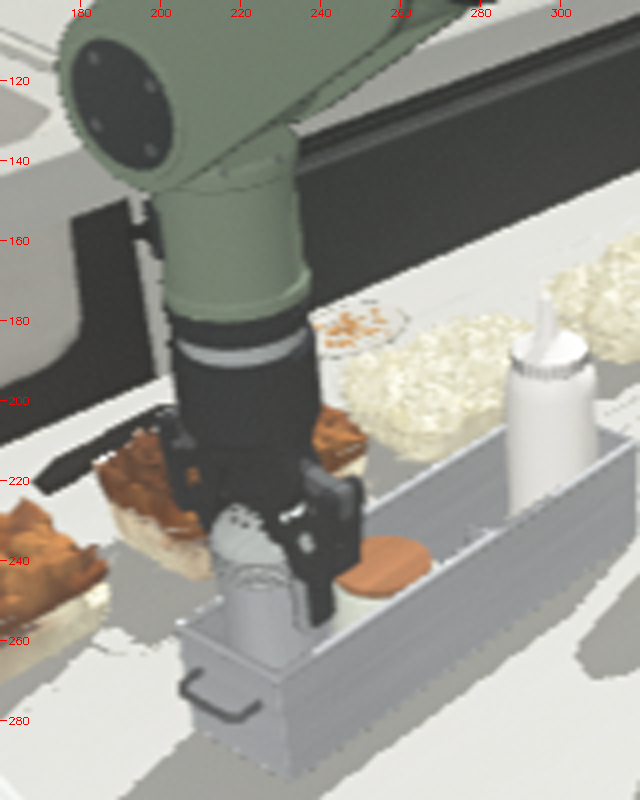

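View pics/k2.png

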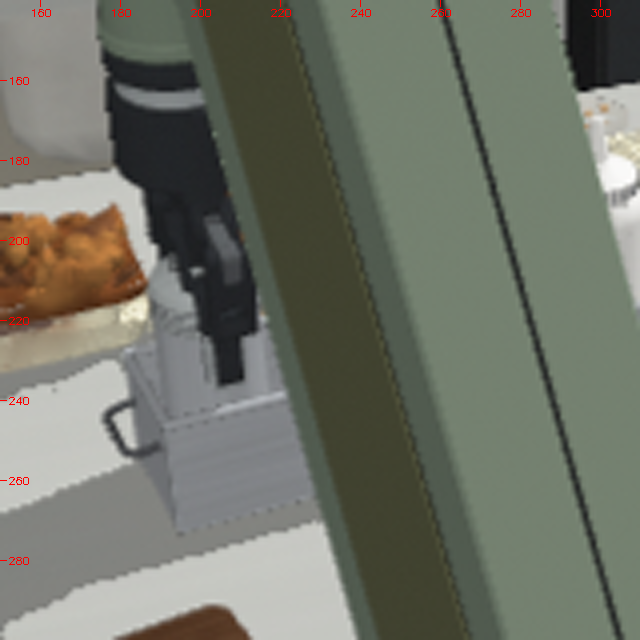

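Shaker gripped at 58 mm, tips just above the rim. I'll lift it and carry it to the tray.

```bash
python3 -m inch '[{"linear":[0,0,15],"rot":[0,0,0],"jaw":0},{"linear":[0,0,55],"rot":[0,0,0],"jaw":0},{"linear":[0,0,95],"rot":[0,0,0],"jaw":0},{"linear":[0,0,112],"rot":[0,0,0],"jaw":0},{"linear":[-20,0,115],"rot":[0,0,0],"jaw":0}]'
python3 -m inch '[{"linear":[-35,-20,0],"rot":[0,0,0],"jaw":0},{"linear":[-75,-50,0],"rot":[0,0,0],"jaw":0},{"linear":[-110,-90,0],"rot":[0,0,0],"jaw":0},{"linear":[-135,-135,0],"rot":[0,0,0],"jaw":0},{"linear":[-152,-180,0],"rot":[0,0,0],"jaw":0}]'
python3 - <<'E'
from h import *
for n in ["wrist","side"]: snap(n,n+"10")
E
```

```text
clock: 11.55
tcp_pos: [0.5849, 0.1321, 0.2067]
ee_rot: [2.119, 2.302, 0.014]
contact_force: [-0.3, 0.1, -3.6]
opening: 0.679
clock: 12.18
tcp_pos: [0.431, -0.0489, 0.2061]
ee_rot: [2.119, 2.304, 0.012]
contact_force: [1.0, -0.2, -2.5]
opening: 0.679
```

View pics/wrist10.png

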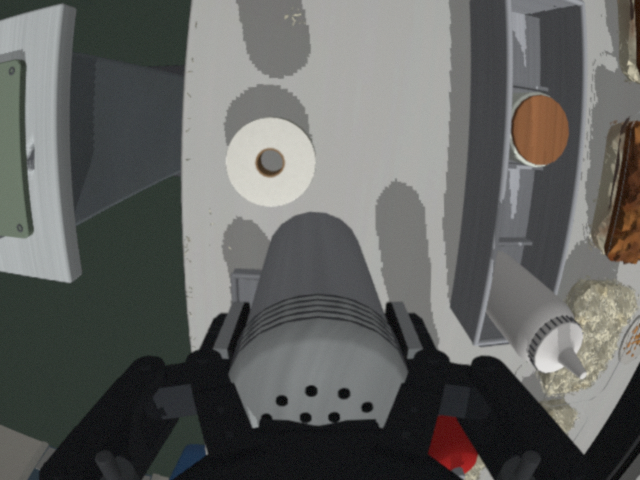

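View pics/side10.png

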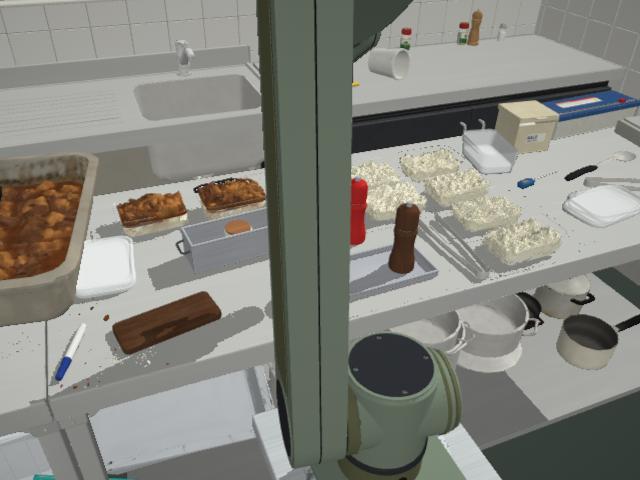

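```bash
python3 -m inch '[{"linear":[-4,-50,0],"rot":[0,0,0],"jaw":0},{"linear":[-7,-95,0],"rot":[0,0,0],"jaw":0},{"linear":[-7,-120,-20],"rot":[0,0,0],"jaw":0},{"linear":[-7,-120,-60],"rot":[0,0,0],"jaw":0},{"linear":[-7,-120,-80],"rot":[0,0,0],"jaw":0}]'
python3 - <<'E'
from h import *
for n in ["wrist","side","scene"]: snap(n,n+"11")
crop("side11",310,130,470,320,4,"k3")
E
```

```text
clock: 12.9
tcp_pos: [0.4222, -0.1703, 0.1237]
ee_rot: [2.129, 2.3, 0.007]
contact_force: [0.3, -0.5, -3.3]
opening: 0.68
```

View pics/k3.png

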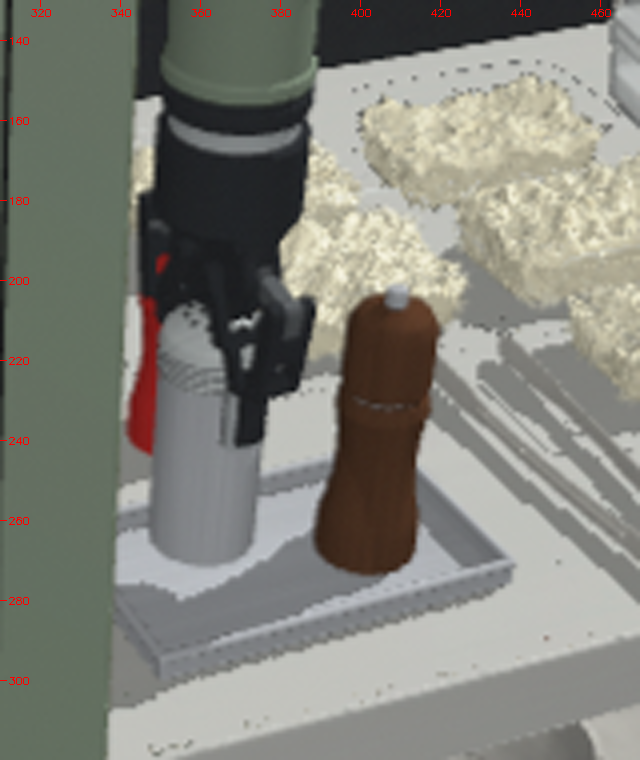

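View pics/wrist11.png

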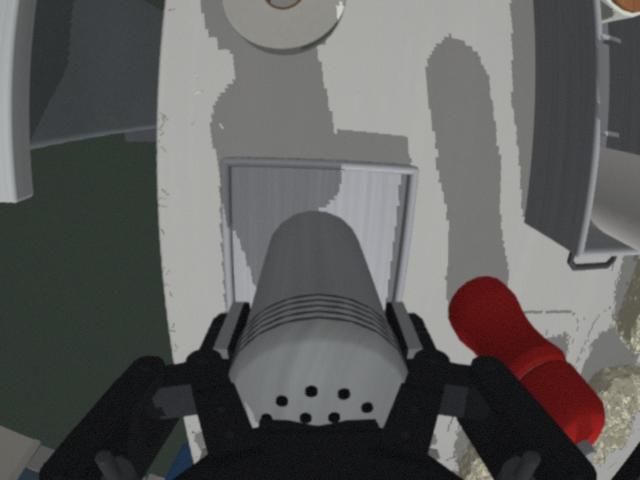

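The shaker hangs inside the tray with a clear gap to the mill, whose foot is at (400,265) in the side view. I'll lower it.

```bash
python3 -m inch '[{"linear":[1,0,-20],"rot":[0,0,0],"jaw":0},{"linear":[1,0,-31],"rot":[0,0,0],"jaw":0},{"linear":[1,0,-35],"rot":[0,0,0],"jaw":0},{"linear":[1,0,-35],"rot":[0,0,0],"jaw":0}]'
```

```text
clock: 13.55
tcp_pos: [0.4241, -0.1703, 0.0903]
ee_rot: [2.127, 2.3, 0.008]
contact_force: [1.2, 0.3, -2.6]
opening: 0.68
```

```bash
python3 -m inch '[{"linear":[0,0,-2],"rot":[0,0,0],"jaw":0},{"linear":[0,0,-3.5],"rot":[0,0,0],"jaw":0},{"linear":[0,0,-3.5],"rot":[0,0,0],"jaw":0}]'
```

```text
clock: 13.92
tcp_pos: [0.4245, -0.1705, 0.0878]
ee_rot: [2.126, 2.299, 0.009]
contact_force: [-1.8, 1.1, 4.2]
opening: 0.678
```

```bash
python3 -m inch '[{"linear":[0,0,0],"rot":[0,0,0],"jaw":1},{"linear":[0,0,0],"rot":[0,0,0],"jaw":1},{"linear":[0,0,0],"rot":[0,0,0],"jaw":1},{"linear":[0,0,30],"rot":[0,0,0],"jaw":1},{"linear":[0,0,80],"rot":[0,0,0],"jaw":1}]'
python3 -m inch '[{"linear":[0,0,50],"rot":[0,0,0],"jaw":1},{"linear":[0,20,80],"rot":[0,0,0],"jaw":1},{"linear":[0,60,100],"rot":[0,0,10],"jaw":1},{"linear":[20,100,100],"rot":[0,0,20],"jaw":1},{"linear":[40,130,100],"rot":[0,0,30],"jaw":1}]'
python3 - <<'E'
from h import *
print(sense()["joints"])
for n in ["wrist","side"]: snap(n,n+"12")
E
```

```text
clock: 14.55
tcp_pos: [0.4234, -0.17, 0.1673]
ee_rot: [2.129, 2.302, 0.006]
contact_force: [1.0, -0.2, -0.5]
opening: 0.998
clock: 15.18
tcp_pos: [0.4637, -0.0386, 0.2678]
ee_rot: [1.452, 2.78, 0.009]
contact_force: [-0.1, -0.4, 0.6]
opening: 0.999
[-0.1101303   0.12517807  1.75870562  0.0037093   1.2504123  -0.71944845]
```

View pics/side12.png

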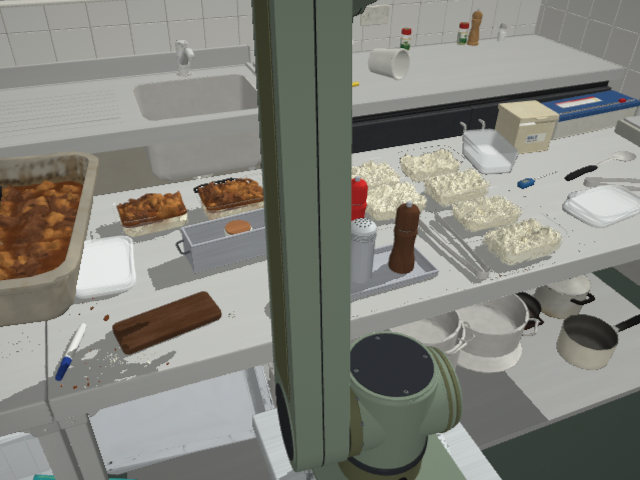

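Both pieces stand on the tray. I'll continue turning to jaws-along-row and go over the pot.

```bash
python3 -m inch '[{"linear":[30,20,0],"rot":[0,0,10],"jaw":1},{"linear":[60,40,0],"rot":[0,0,20],"jaw":1},{"linear":[90,60,0],"rot":[0,0,30],"jaw":1},{"linear":[120,80,0],"rot":[0,0,40],"jaw":1},{"linear":[146,91,0],"rot":[0,0,50],"jaw":1}]'
python3 -m inch '[{"linear":[0,0,-20],"rot":[0,0,10],"jaw":1},{"linear":[0,0,-50],"rot":[0,0,10],"jaw":1},{"linear":[0,0,-50],"rot":[0,0,10],"jaw":1}]'
python3 - <<'E'
from h import *
from scipy.spatial.transform import Rotation as Ro
s=sense();print(Ro.from_rotvec(s["ee_rot"]).as_matrix().round(3))
for n in ["wrist","side","scene"]: snap(n,n+"13")
E
```

```text
clock: 15.9
tcp_pos: [0.6115, 0.0534, 0.2667]
ee_rot: [0.136, 3.138, 0.012]
contact_force: [-0.4, -0.2, -0.0]
opening: 1.002
clock: 16.27
tcp_pos: [0.6098, 0.0526, 0.2141]
ee_rot: [0.135, -3.132, -0.011]
contact_force: [-0.0, 0.0, 0.1]
opening: 1.004
[[-0.996 -0.086 -0.007]
 [-0.086  0.996  0.007]
 [ 0.006  0.008 -1.   ]]
```

View pics/wrist13.png

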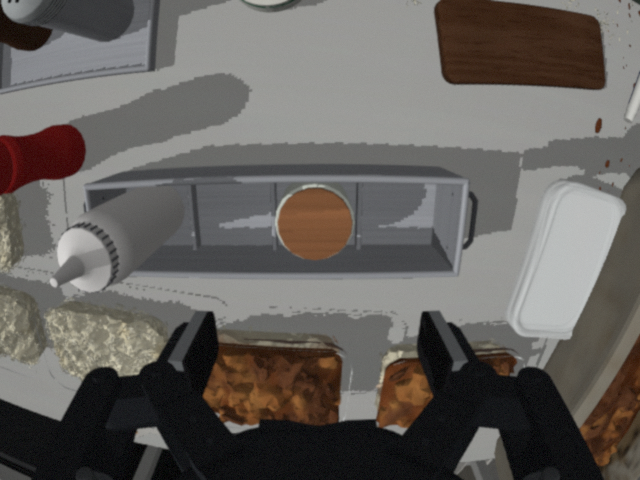

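View pics/scene13.png

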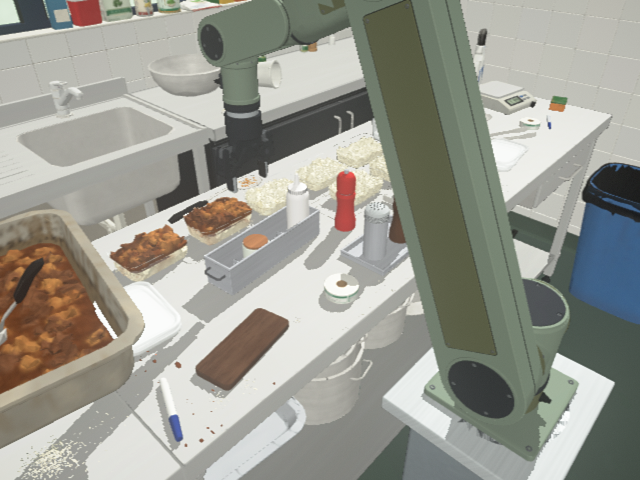

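The bottle is at the left, the pot lid is centred near (315,223), and the board lies whole at the top right, roughly (437..606, 0..88). I'll enlarge both.

Run:
```python
from h import *
crop("wrist13",250,160,490,290,3,"m1")
crop("wrist13",425,0,625,100,4,"m2")
```

```text
(no output)
```

View pics/m1.png

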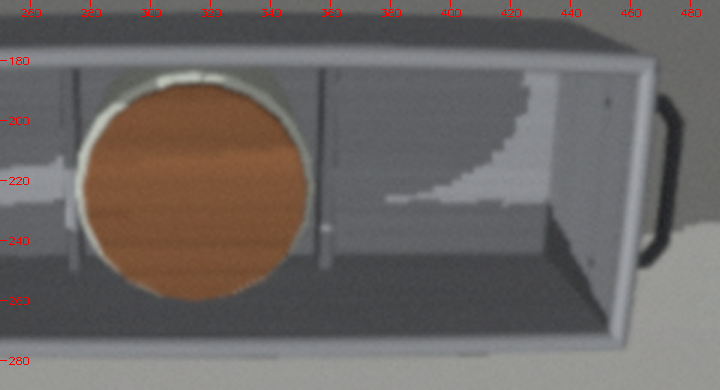

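View pics/m2.png

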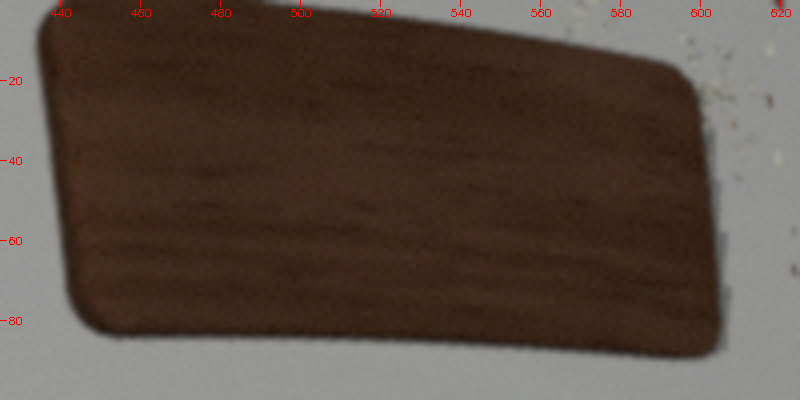

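Run:
```python
from h import *
print("lid",onz("wrist13",(315,222),.070),tri(("wrist13",(315,222)),("wrist2",(398.9,146.8)),("wrist1",(357.8,155.8))))
def b(p): return onz("wrist13",p,.016)[:2]
E_={'-y':[(437,20),(439.5,45),(442,65)],'+x':[(460,83.7),(500,84.5),(540,86),(580,88)],'+y':[(599.5,30),(602,50),(604.3,75)],'-x':[(490,0.5),(520,4.5),(560,10),(590,15.5)]}
def res(q,w=85,l=200):
    c,s=np.cos(q[2]),np.sin(q[2]); out=[]
    for k,ps in E_.items():
        for p in ps:
            d=b(p)-q[:2]; u=c*d[0]+s*d[1]; v=-s*d[0]+c*d[1]
            out.append({'-y':v+l/2e3,'+y':v-l/2e3,'-x':u+w/2e3,'+x':u-w/2e3}[k])
    return np.array(out)
r=least_squares(res,[.44,.25,0.1]); print(r.x, np.degrees(r.x[2]),(r.fun*1000).round(1))
# scene check: corners reproject
c,s=np.cos(r.x[2]),np.sin(r.x[2])
for u,v in [(-42.5,-100),(42.5,-100),(42.5,100),(-42.5,100),(0,0)]:
    print(proj("scene1",[r.x[0]+(c*u-s*v)/1e3,r.x[1]+(s*u+c*v)/1e3,.016]).round(1))
```

```text
lid [0.60614828 0.05187261 0.07      ] (array([0.6097, 0.0518, 0.0601]), [0.8, 0.7, 0.2])
[0.42146569 0.24721445 0.19519907] 11.184083057367369 [ 0.6 -0.   0.3 -0.8 -0.4 -0.5 -1.5 -0.6 -0.3  0.   0.7  1.4  0.8  0.3]
[290.5 318.7]
[257.8 304.4]
[191.6 366.2]
[226.9 385.4]
[243.7 341.2]
```

Board centre is (0.4215, 0.247), and its corners reproject well onto the scene view. The pot is at about (0.6085, 0.052). I'll descend with the tips staying above 25 mm.

```bash
python3 -m inch '[{"linear":[-1,0,-50],"rot":[0,0,0],"jaw":1},{"linear":[-1,0,-100],"rot":[0,0,0],"jaw":1},{"linear":[-1,0,-130],"rot":[0,0,0],"jaw":1},{"linear":[-1,0,-145],"rot":[0,0,0],"jaw":1},{"linear":[-1,0,-150],"rot":[0,0,0],"jaw":1}]'
python3 -m inch '[{"linear":[0,0,-5],"rot":[0,0,0],"jaw":1},{"linear":[0,0,-5],"rot":[0,0,0],"jaw":1}]'
python3 - <<'E'
from h import *
for n in ["wrist","scene"]: snap(n,n+"14")
crop("scene14",160,130,320,300,4,"n1")
E
```

```text
clock: 17.05
tcp_pos: [0.6117, 0.0529, 0.0685]
ee_rot: [-0.136, 3.135, 0.012]
contact_force: [0.2, 0.3, 0.9]
opening: 1.005
clock: 17.3
tcp_pos: [0.6124, 0.0529, 0.0644]
ee_rot: [-0.136, 3.134, 0.012]
contact_force: [-0.7, 0.0, 0.0]
opening: 1.0
```

View pics/wrist14.png

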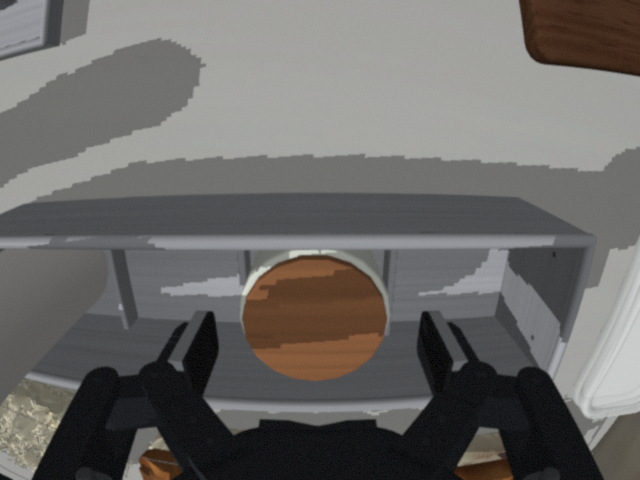

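View pics/n1.png

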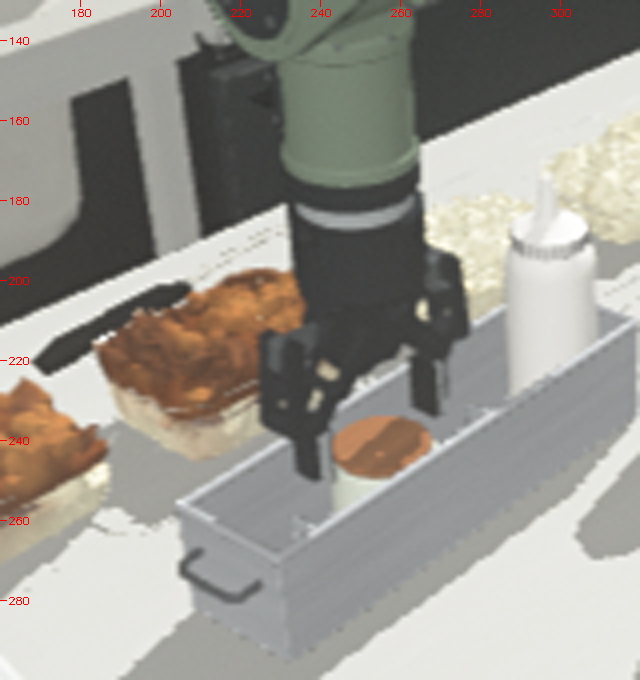

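The pot is centred between the fingers, lid centre (315,317), with open wells under both of them. I'll go down 22 mm and close.

```bash
python3 -m inch '[{"linear":[-3,0,-12],"rot":[0,0,0],"jaw":1},{"linear":[-3,0,-21],"rot":[0,0,0],"jaw":1},{"linear":[-3,0,-22],"rot":[0,0,0],"jaw":1},{"linear":[-3,0,-22],"rot":[0,0,0],"jaw":1}]'
python3 -m inch '[{"linear":[0,0,0],"rot":[0,0,0],"jaw":0.8},{"linear":[0,0,0],"rot":[0,0,0],"jaw":0.6},{"linear":[0,0,0],"rot":[0,0,0],"jaw":0},{"linear":[0,0,0],"rot":[0,0,0],"jaw":0},{"linear":[0,0,0],"rot":[0,0,0],"jaw":0}]'
python3 - <<'E'
from h import *
for n in ["wrist","scene"]: snap(n,n+"15")
crop("scene15",160,130,320,300,4,"n2")
E
```

```text
clock: 17.9
tcp_pos: [0.6093, 0.053, 0.0421]
ee_rot: [-0.136, 3.134, 0.012]
contact_force: [-0.6, 0.6, -0.1]
opening: 1.0
clock: 18.52
tcp_pos: [0.6099, 0.0529, 0.043]
ee_rot: [-0.136, 3.132, 0.012]
contact_force: [-0.7, -0.9, 6.7]
opening: 0.731
```

View pics/wrist15.png

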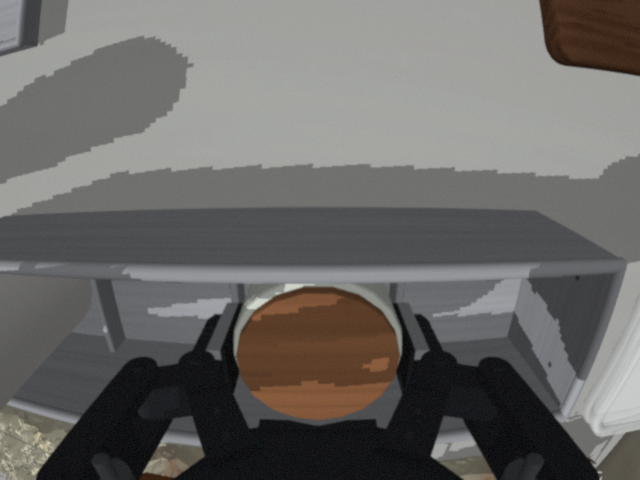

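View pics/n2.png

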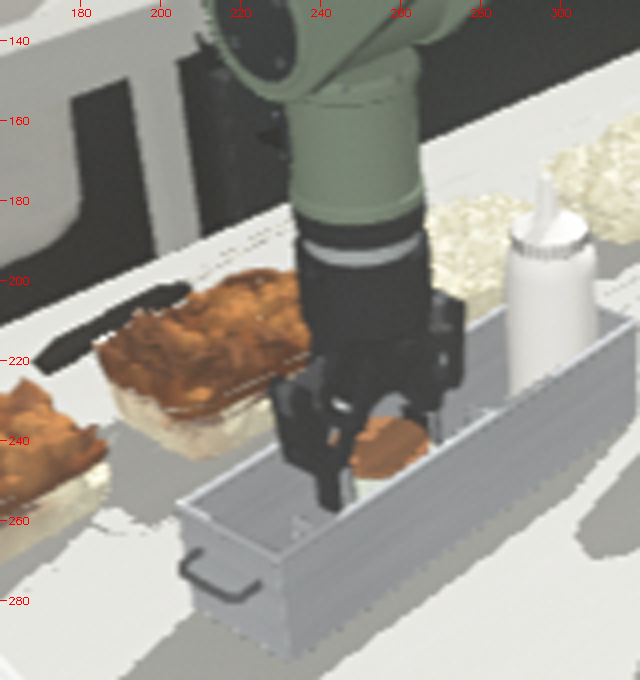

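Pot gripped at about 62 mm. The TCP is at 0.043 with its foot at 0.006, so on the board it should be at 0.053. I'll lift straight up and carry.

```bash
python3 -m inch '[{"linear":[0,0,10],"rot":[0,0,0],"jaw":0},{"linear":[0,0,45],"rot":[0,0,0],"jaw":0},{"linear":[0,0,85],"rot":[0,0,0],"jaw":0},{"linear":[0,0,115],"rot":[0,0,0],"jaw":0},{"linear":[0,0,125],"rot":[0,0,0],"jaw":0}]'
python3 -m inch '[{"linear":[-35,35,0],"rot":[0,0,0],"jaw":0},{"linear":[-75,75,0],"rot":[0,0,0],"jaw":0},{"linear":[-115,115,0],"rot":[0,0,0],"jaw":0},{"linear":[-155,155,0],"rot":[0,0,0],"jaw":0},{"linear":[-188,194,0],"rot":[0,0,0],"jaw":0}]'
python3 - <<'E'
from h import *
for n in ["wrist","side"]: snap(n,n+"16")
E
```

```text
clock: 19.25
tcp_pos: [0.6105, 0.053, 0.1698]
ee_rot: [-0.136, 3.129, 0.012]
contact_force: [0.0, -0.3, -4.1]
opening: 0.735
clock: 19.88
tcp_pos: [0.4199, 0.2476, 0.1686]
ee_rot: [-0.136, 3.132, 0.01]
contact_force: [1.3, -0.5, -2.2]
opening: 0.735
```

View pics/wrist16.png

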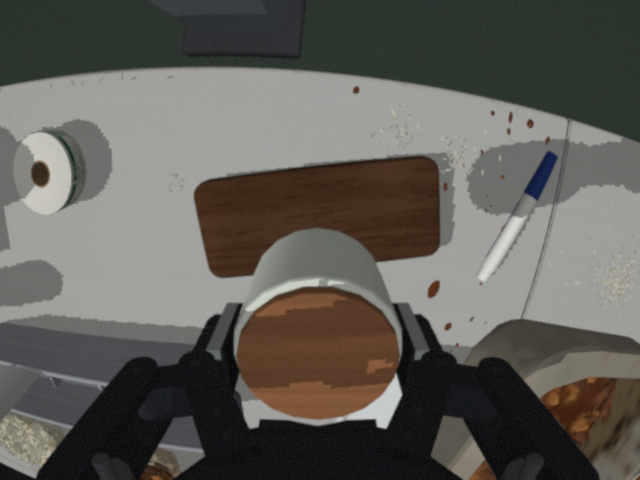

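View pics/side16.png

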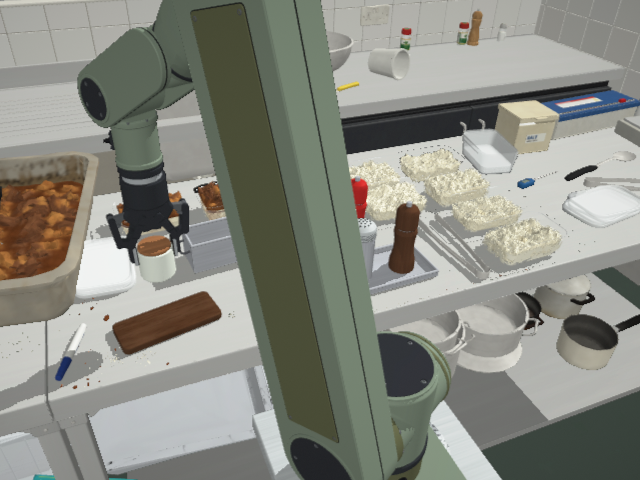

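Run:
```python
from h import *
print("lid held",onz("wrist16",(317.5,352),.1956))
def b(p): return onz("wrist16",p,.016)[:2]
E_={'-y':[(198,205),(208,255)],'-x':[(225,177.5),(320,168),(410,159)],'+y':[(438.5,190),(440,230)],'+x':[(236,275),(410,258)]}
def res(q,w=85,l=200):
    c,s=np.cos(q[2]),np.sin(q[2]); out=[]
    for k,ps in E_.items():
        for p in ps:
            d=b(p)-q[:2]; u=c*d[0]+s*d[1]; v=-s*d[0]+c*d[1]
            out.append({'-y':v+l/2e3,'+y':v-l/2e3,'-x':u+w/2e3,'+x':u-w/2e3}[k])
    return np.array(out)
r=least_squares(res,[.44,.25,0.1]); print(r.x, (r.fun*1000).round(1))
```

```text
lid held [0.41260443 0.24712516 0.1956    ]
[0.41808037 0.25138243 0.1876846 ] [ 2.7  2.7  0.4  1.7  0.6 -3.2 -2.1 -1.2 -1.5]
```

The two board estimates agree within 4 mm: (0.4215, 0.247) and (0.418, 0.251). The pot sits about 4 mm toward the robot in the pads, so I'll shift the TCP +4 and +2 mm and lower.

```bash
python3 -m inch '[{"linear":[4,2,-40],"rot":[0,0,0],"jaw":0},{"linear":[4,2,-75],"rot":[0,0,0],"jaw":0},{"linear":[4,2,-90],"rot":[0,0,0],"jaw":0},{"linear":[4,2,-90],"rot":[0,0,0],"jaw":0}]'
python3 - <<'E'
from h import *
for n in ["wrist","side","scene"]: snap(n,n+"17")
crop("scene17",170,240,320,400,4,"o1")
crop("side17",90,200,250,360,4,"o2")
E
```

```text
clock: 20.48
tcp_pos: [0.4213, 0.2501, 0.0767]
ee_rot: [-0.143, 3.138, 0.008]
contact_force: [0.9, 0.5, -2.2]
opening: 0.732
```

View pics/o1.png

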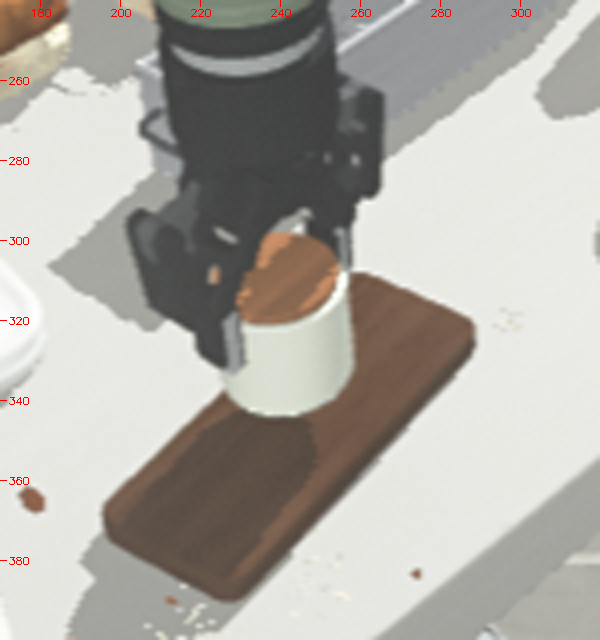

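View pics/o2.png

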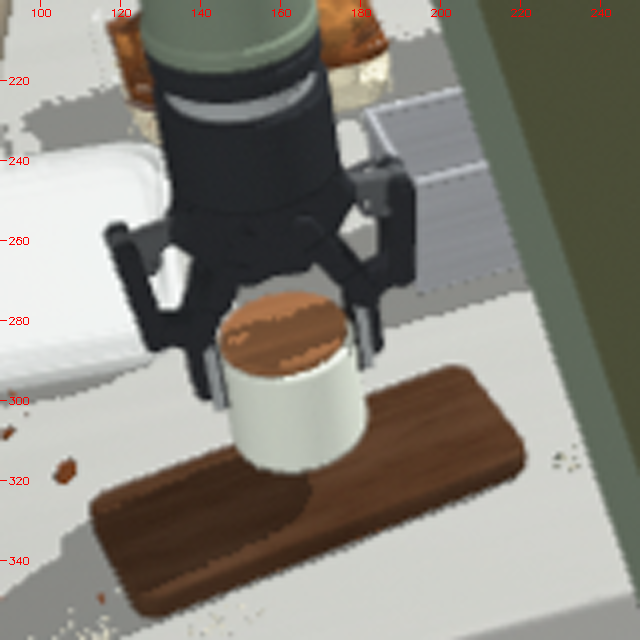

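The pot hangs upright over the middle of the board, about 24 mm up. I'll lower it.

```bash
python3 -m inch '[{"linear":[2,0,-14],"rot":[0,0,0],"jaw":0},{"linear":[2,0,-21],"rot":[0,0,0],"jaw":0},{"linear":[2,0,-23],"rot":[0,0,0],"jaw":0},{"linear":[2,0,-23],"rot":[0,0,0],"jaw":0}]'
```

```text
clock: 21.12
tcp_pos: [0.4249, 0.2512, 0.0559]
ee_rot: [-0.143, 3.133, 0.012]
contact_force: [-0.2, 0.0, -2.8]
opening: 0.731
```

```bash
python3 -m inch '[{"linear":[-0.5,-0.5,-2],"rot":[0,0,0],"jaw":0},{"linear":[-0.5,-0.5,-4],"rot":[0,0,0],"jaw":0},{"linear":[-0.5,-0.5,-4],"rot":[0,0,0],"jaw":0}]'
python3 - <<'E'
from h import *
snap("scene","scene18");snap("side","side18")
crop("scene18",170,240,320,400,4,"o3")
E
```

```text
clock: 21.5
tcp_pos: [0.4245, 0.2508, 0.053]
ee_rot: [-0.143, 3.132, 0.013]
contact_force: [-1.9, -0.4, 6.2]
opening: 0.729
```

View pics/o3.png

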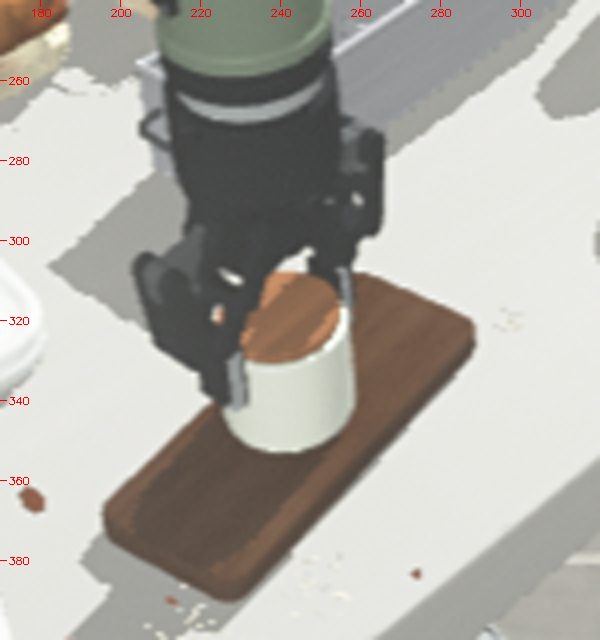

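Touchdown at 0.053, as predicted. The pot's base centre reads about (242,341) and the board centre projects to (243.7,341.2), so it is centred within a couple of mm. I'll release.

```bash
python3 -m inch '[{"linear":[0,0,0],"rot":[0,0,0],"jaw":1},{"linear":[0,0,0],"rot":[0,0,0],"jaw":1},{"linear":[0,0,0],"rot":[0,0,0],"jaw":1},{"linear":[0,0,20],"rot":[0,0,0],"jaw":1},{"linear":[0,0,60],"rot":[0,0,0],"jaw":1}]'
python3 -m inch '[{"linear":[0,0,50],"rot":[0,0,0],"jaw":1},{"linear":[0,0,110],"rot":[0,0,0],"jaw":1},{"linear":[0,-30,150],"rot":[0,0,-10],"jaw":1},{"linear":[0,-70,150],"rot":[0,0,-20],"jaw":1},{"linear":[0,-120,150],"rot":[0,0,-30],"jaw":1}]'
python3 - <<'E'
from h import *
for n in ["wrist","side","scene"]: snap(n,n+"19")
crop("scene19",170,240,320,400,4,"o4")
E
```

```text
clock: 22.22
tcp_pos: [0.4234, 0.2502, 0.1123]
ee_rot: [-0.144, 3.136, 0.01]
contact_force: [0.2, -0.3, 0.2]
opening: 1.002
clock: 22.85
tcp_pos: [0.4236, 0.1294, 0.2628]
ee_rot: [0.678, 3.062, 0.01]
contact_force: [0.2, -1.7, 0.6]
opening: 1.0
```

View pics/o4.png

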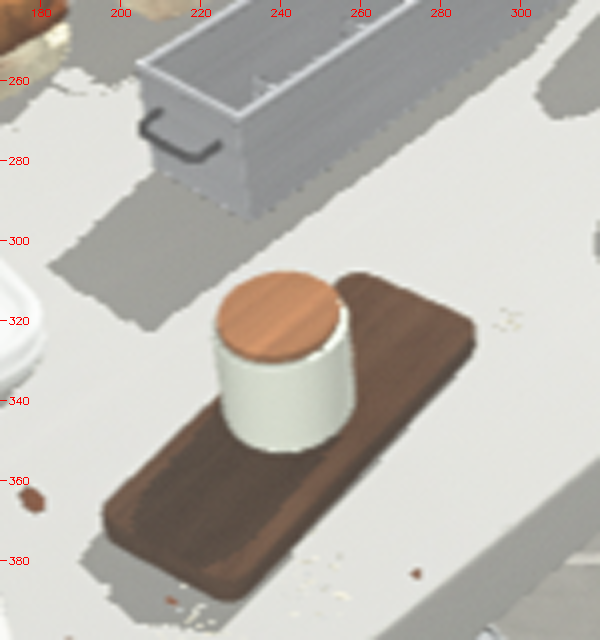

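View pics/side19.png

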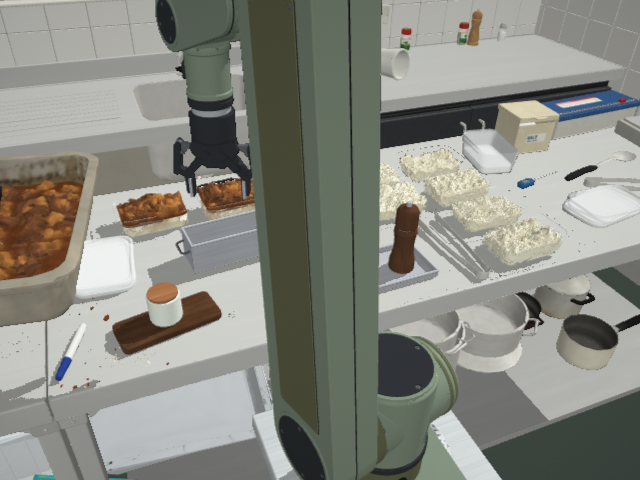

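The pot stands upright and centred. Next I'll fetch the shaker from (0.4245, -0.1705), turning the wrist back.

```bash
python3 -m inch '[{"linear":[0,-50,0],"rot":[0,0,-10],"jaw":1},{"linear":[0,-100,0],"rot":[0,0,-20],"jaw":1},{"linear":[0,-150,0],"rot":[0,0,-30],"jaw":1},{"linear":[0,-200,0],"rot":[0,0,-40],"jaw":1},{"linear":[0,-250,0],"rot":[0,0,-50],"jaw":1}]'
python3 -m inch '[{"linear":[0,-40,0],"rot":[0,0,-10],"jaw":1},{"linear":[0,-50,-30],"rot":[0,0,-10],"jaw":1},{"linear":[0,-50,-40],"rot":[0,0,-10],"jaw":1}]'
python3 - <<'E'
from h import *
from scipy.spatial.transform import Rotation as Ro
s=sense();print(Ro.from_rotvec(s["ee_rot"]).as_matrix().round(3))
for n in ["wrist","side","scene"]: snap(n,n+"20")
E
```

```text
clock: 23.62
tcp_pos: [0.4238, -0.122, 0.2623]
ee_rot: [1.912, 2.486, 0.007]
contact_force: [0.5, 1.2, 0.1]
opening: 0.998
clock: 24.0
tcp_pos: [0.4235, -0.1716, 0.2206]
ee_rot: [2.123, 2.312, 0.005]
contact_force: [0.6, 0.0, 0.9]
opening: 0.997
[[-0.085  0.996  0.004]
 [ 0.996  0.085  0.   ]
 [ 0.     0.004 -1.   ]]
```

View pics/wrist20.png

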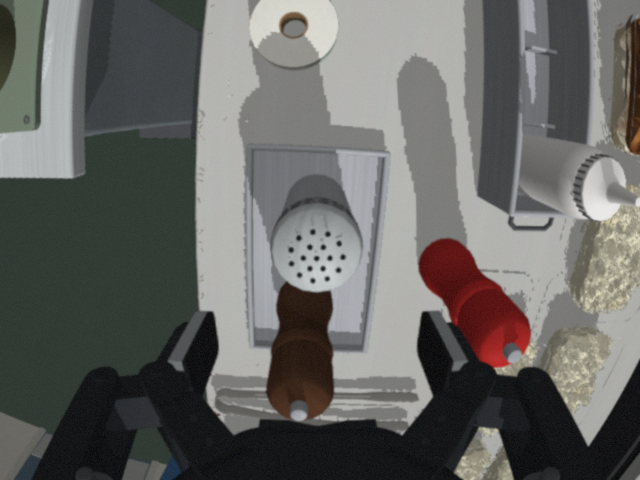

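The shaker is centred, middle hole at (317,258), and the mill stands behind it. I'll descend and grip.

```bash
python3 -m inch '[{"linear":[1,1,-50],"rot":[0,0,0],"jaw":1},{"linear":[1,1,-95],"rot":[0,0,0],"jaw":1},{"linear":[1,1,-120],"rot":[0,0,0],"jaw":1},{"linear":[1,1,-130],"rot":[0,0,0],"jaw":1},{"linear":[1,1,-132],"rot":[0,0,0],"jaw":1}]'
python3 -m inch '[{"linear":[0,0,0],"rot":[0,0,0],"jaw":1},{"linear":[0,0,0],"rot":[0,0,0],"jaw":1}]'
```

```text
clock: 24.78
tcp_pos: [0.426, -0.1698, 0.0908]
ee_rot: [2.117, 2.312, 0.007]
contact_force: [-0.5, 0.5, -0.2]
opening: 0.998
clock: 25.02
tcp_pos: [0.4268, -0.17, 0.0918]
ee_rot: [2.116, 2.311, 0.008]
contact_force: [-0.9, 0.3, 0.0]
opening: 0.998
```

```bash
python3 -m inch '[{"linear":[-2,0,-3],"rot":[0,0,0],"jaw":1},{"linear":[-2,0,-4],"rot":[0,0,0],"jaw":1},{"linear":[-2,0,-4],"rot":[0,0,0],"jaw":1}]'
python3 -m inch '[{"linear":[0,0,0],"rot":[0,0,0],"jaw":0.7},{"linear":[0,0,0],"rot":[0,0,0],"jaw":0.5},{"linear":[0,0,0],"rot":[0,0,0],"jaw":0},{"linear":[0,0,0],"rot":[0,0,0],"jaw":0},{"linear":[0,0,0],"rot":[0,0,0],"jaw":0}]'
python3 -m inch '[{"linear":[0,0,15],"rot":[0,0,0],"jaw":0},{"linear":[0,0,55],"rot":[0,0,0],"jaw":0},{"linear":[0,0,95],"rot":[0,0,0],"jaw":0},{"linear":[0,0,120],"rot":[0,0,0],"jaw":0},{"linear":[0,0,122],"rot":[0,0,0],"jaw":0}]'
python3 - <<'E'
from h import *
for n in ["wrist","side","scene"]: snap(n,n+"21")
E
```

```text
clock: 25.4
tcp_pos: [0.4247, -0.1701, 0.0878]
ee_rot: [2.116, 2.311, 0.008]
contact_force: [0.9, 0.3, 0.5]
opening: 1.002
clock: 26.02
tcp_pos: [0.4243, -0.1701, 0.0882]
ee_rot: [2.116, 2.311, 0.007]
contact_force: [-2.5, 0.1, 5.5]
opening: 0.681
clock: 26.65
tcp_pos: [0.425, -0.1704, 0.2113]
ee_rot: [2.114, 2.309, 0.009]
contact_force: [-0.7, -0.1, -4.1]
opening: 0.676
```

View pics/side21.png

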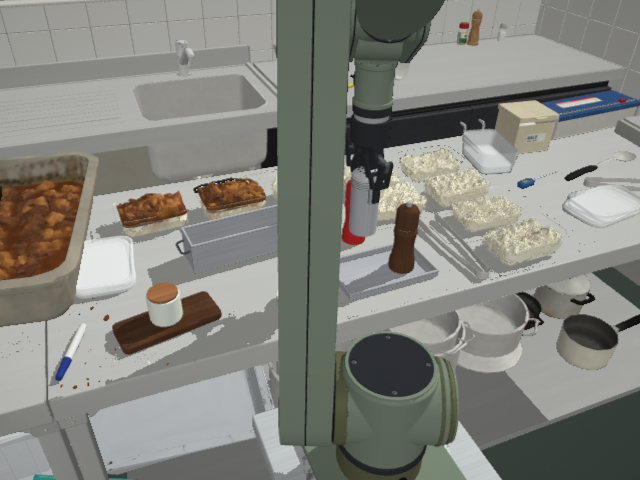

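The shaker is held upright and everything else is undisturbed. I'll carry it to the +117 well.

```bash
python3 -m inch '[{"linear":[10,45,0],"rot":[0,0,0],"jaw":0},{"linear":[20,95,0],"rot":[0,0,0],"jaw":0},{"linear":[30,145,0],"rot":[0,0,0],"jaw":0},{"linear":[50,195,0],"rot":[0,0,0],"jaw":0},{"linear":[85,235,0],"rot":[0,0,0],"jaw":0}]'
python3 -m inch '[{"linear":[40,30,0],"rot":[0,0,0],"jaw":0},{"linear":[80,55,0],"rot":[0,0,0],"jaw":0},{"linear":[94,67,0],"rot":[0,0,0],"jaw":0},{"linear":[94,67,0],"rot":[0,0,0],"jaw":0}]'
python3 - <<'E'
from h import *
for n in ["wrist","side","scene"]: snap(n,n+"22")
crop("scene22",150,130,330,300,4,"p1")
E
```

```text
clock: 27.42
tcp_pos: [0.5073, 0.0671, 0.207]
ee_rot: [2.118, 2.316, 0.001]
contact_force: [0.5, -1.2, -2.6]
opening: 0.676
clock: 27.92
tcp_pos: [0.6011, 0.1347, 0.2042]
ee_rot: [2.118, 2.319, -0.004]
contact_force: [-0.3, -0.5, -2.9]
opening: 0.679
```

View pics/wrist22.png

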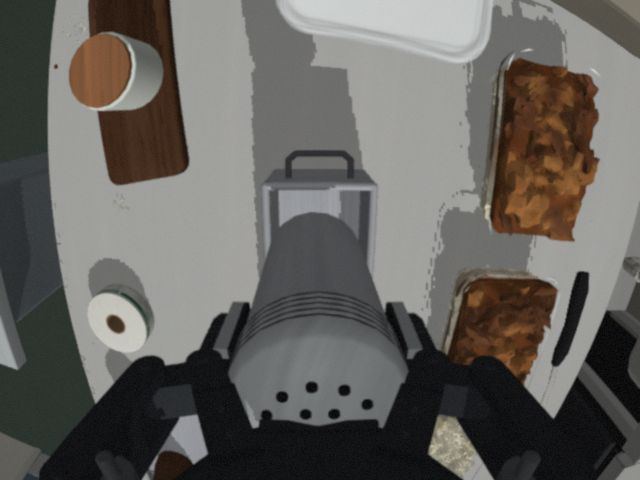

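View pics/p1.png

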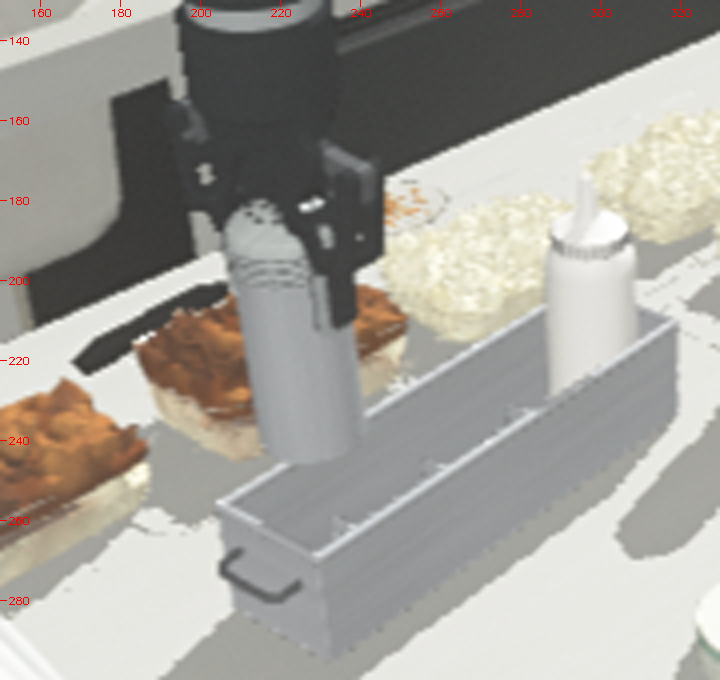

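```bash
python3 - <<'E'
from h import *
a,b=onz("wrist22",(265,187),.077),onz("wrist22",(376,185),.077); m=(a+b)/2; print(a,b,m, m-0.041*np.array([-.0906,.9959,0]))
E
python3 -m inch '[{"linear":[3,-4,-15],"rot":[0,0,0],"jaw":0},{"linear":[3,-4,-30],"rot":[0,0,0],"jaw":0},{"linear":[3,-4,-30],"rot":[0,0,0],"jaw":0},{"linear":[3,-4,-30],"rot":[0,0,0],"jaw":0}]'
python3 - <<'E'
from h import *
for n in ["wrist","side","scene"]: snap(n,n+"23")
crop("scene23",150,130,330,300,4,"p2")
crop("side23",150,130,310,290,4,"p3")
E
```

```text
[0.56188893 0.16621514 0.077     ] [0.64008546 0.17484793 0.077     ] [0.60098719 0.17053154 0.077     ] [0.60470179 0.12969964 0.077     ]
clock: 28.58
tcp_pos: [0.6031, 0.1292, 0.1759]
ee_rot: [2.12, 2.317, -0.003]
contact_force: [0.4, -0.9, -1.7]
opening: 0.676
```

View pics/p2.png

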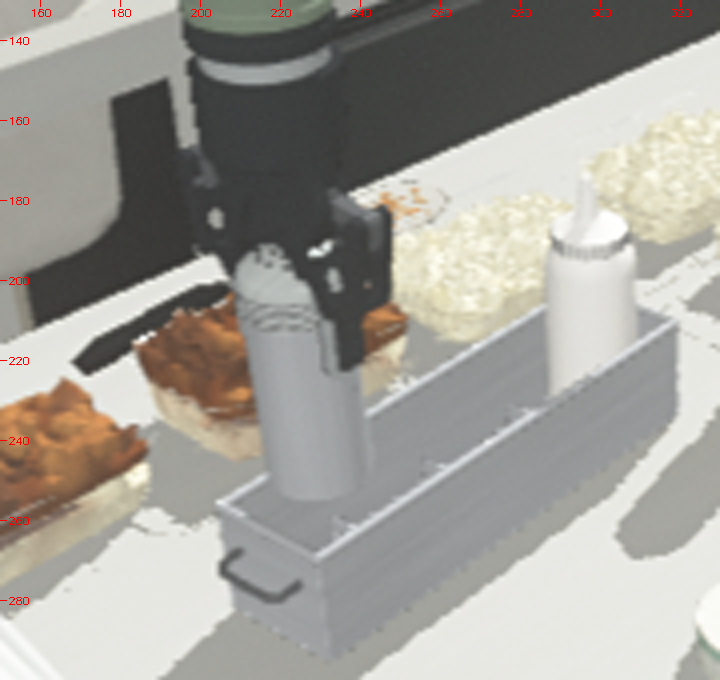

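View pics/wrist23.png

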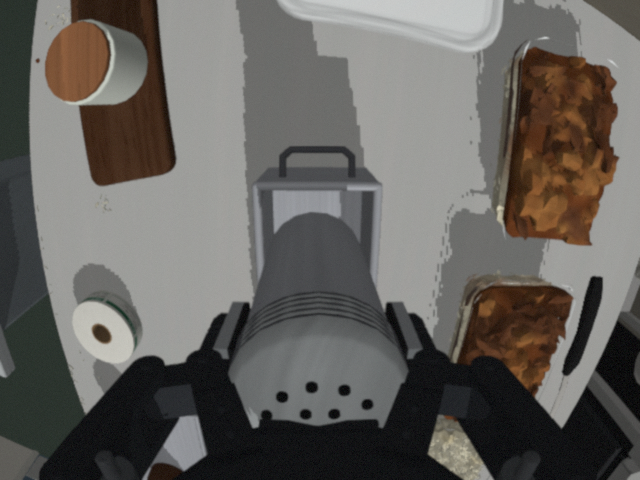

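View pics/p3.png

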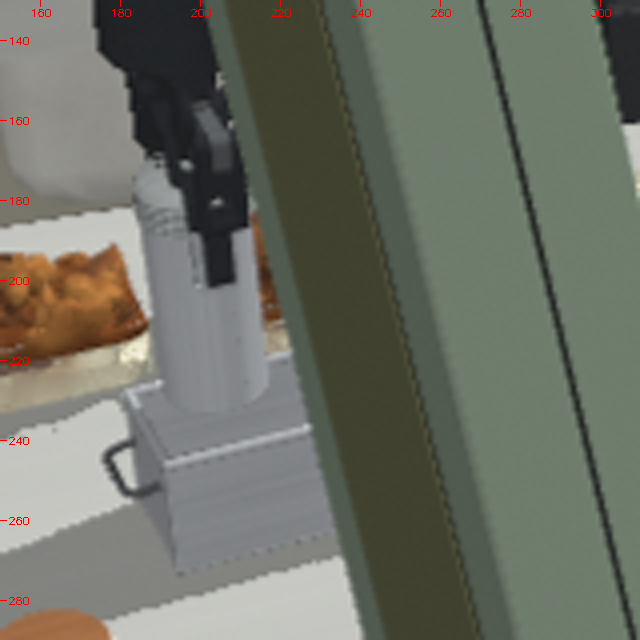

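The shaker foot is centred between the caddy walls. I'll lower it into the well.

```bash
python3 -m inch '[{"linear":[1,1,-25],"rot":[0,0,0],"jaw":0},{"linear":[1,1,-50],"rot":[0,0,0],"jaw":0},{"linear":[1,1,-68],"rot":[0,0,0],"jaw":0},{"linear":[1,1,-80],"rot":[0,0,0],"jaw":0},{"linear":[1,1,-80],"rot":[0,0,0],"jaw":0}]'
```

```text
clock: 29.35
tcp_pos: [0.604, 0.1304, 0.096]
ee_rot: [2.119, 2.317, -0.003]
contact_force: [0.3, -0.7, -3.0]
opening: 0.679
```

```bash
python3 -m inch '[{"linear":[0,0,-3],"rot":[0,0,0],"jaw":0},{"linear":[0,0,-5.5],"rot":[0,0,0],"jaw":0},{"linear":[0,0,-5.5],"rot":[0,0,0],"jaw":0}]'
```

```text
clock: 29.72
tcp_pos: [0.6045, 0.1305, 0.0915]
ee_rot: [2.119, 2.316, -0.001]
contact_force: [-0.7, -0.2, 1.9]
opening: 0.678
```

```bash
python3 -m inch '[{"linear":[0,0,-0.5],"rot":[0,0,0],"jaw":0.8},{"linear":[0,0,-0.5],"rot":[0,0,0],"jaw":1},{"linear":[0,0,0],"rot":[0,0,0],"jaw":1},{"linear":[0,0,30],"rot":[0,0,0],"jaw":1},{"linear":[0,0,80],"rot":[0,0,0],"jaw":1}]'
python3 -m inch '[{"linear":[0,0,50],"rot":[0,0,0],"jaw":1},{"linear":[0,0,80],"rot":[0,0,0],"jaw":1},{"linear":[-30,-30,80],"rot":[0,0,0],"jaw":1},{"linear":[-60,-70,80],"rot":[0,0,0],"jaw":1},{"linear":[-90,-110,80],"rot":[0,0,0],"jaw":1}]'
python3 - <<'E'
from h import *
for n in ["wrist","side","scene"]: snap(n,n+"24")
E
```

```text
clock: 30.35
tcp_pos: [0.6034, 0.1303, 0.1705]
ee_rot: [-2.12, -2.318, 0.007]
contact_force: [0.9, 0.2, 0.6]
opening: 0.998
clock: 30.98
tcp_pos: [0.5124, 0.0194, 0.2506]
ee_rot: [2.119, 2.319, -0.007]
contact_force: [0.2, -0.5, 1.2]
opening: 0.999
```

View pics/wrist24.png

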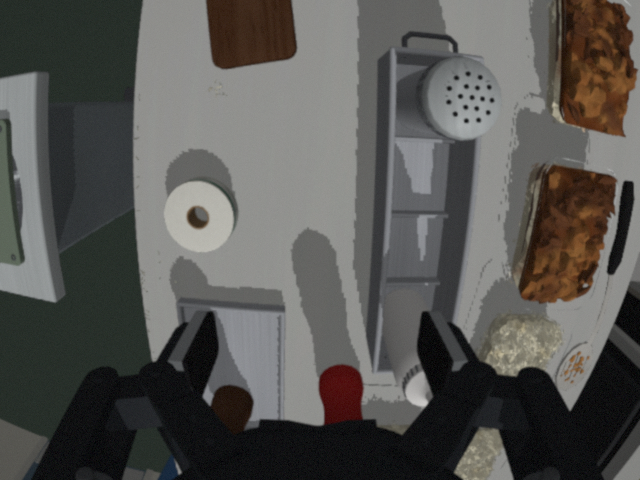

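View pics/scene24.png

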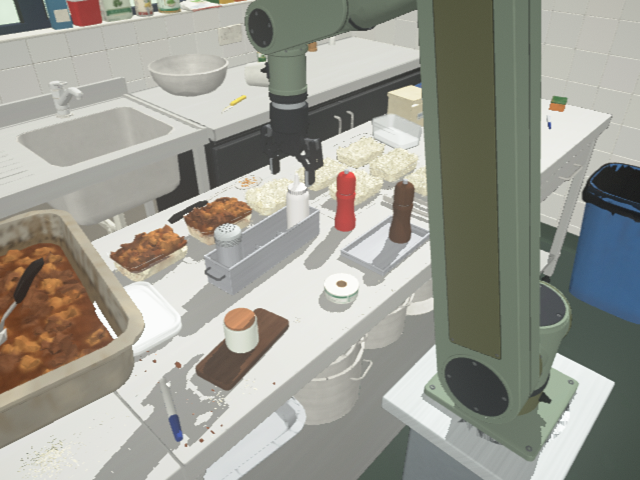

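The shaker is upright in its well. Now the mill at (0.424, -0.274).

```bash
python3 -m inch '[{"linear":[-40,-30,0],"rot":[0,0,0],"jaw":1},{"linear":[-75,-75,0],"rot":[0,0,0],"jaw":1},{"linear":[-88,-130,0],"rot":[0,0,0],"jaw":1},{"linear":[-88,-185,0],"rot":[0,0,0],"jaw":1},{"linear":[-88,-240,0],"rot":[0,0,0],"jaw":1}]'
python3 -m inch '[{"linear":[0,-40,0],"rot":[0,0,0],"jaw":1},{"linear":[0,-54,-30],"rot":[0,0,0],"jaw":1},{"linear":[0,-54,-40],"rot":[0,0,0],"jaw":1},{"linear":[0,-54,-40],"rot":[0,0,0],"jaw":1}]'
python3 - <<'E'
from h import *
for n in ["wrist"]: snap(n,n+"25")
E
```

```text
clock: 31.75
tcp_pos: [0.4254, -0.2223, 0.2514]
ee_rot: [2.121, 2.315, -0.004]
contact_force: [0.8, 0.5, 1.0]
opening: 0.999
clock: 32.25
tcp_pos: [0.4257, -0.2753, 0.2108]
ee_rot: [-2.121, -2.317, 0.004]
contact_force: [0.6, 0.8, 0.9]
opening: 0.999
```

View pics/wrist25.png

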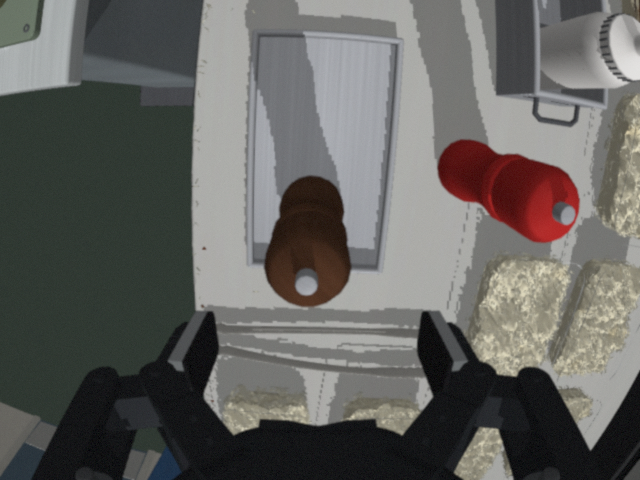

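Run:
```python
from h import *
print(onz("wrist25",(306,283),.173), proj("wrist25",[.4239,-.2742,.173]), -load("wrist25")[2].T@load("wrist25")[3])
print(onz("wrist20",(299,411),.173))
```

```text
[ 0.420836   -0.27210204  0.173     ] [311.73747467 287.20971493] [ 0.41983974 -0.19018496  0.34123716]
[ 0.42101016 -0.26860482  0.173     ]
```

The nut maps to (0.421, -0.272), within 3 mm of where I released it. I'll shift -3 and +2 mm and descend.

```bash
python3 -m inch '[{"linear":[-3,2,-35],"rot":[0,0,0],"jaw":1},{"linear":[-3,2,-65],"rot":[0,0,0],"jaw":1},{"linear":[-3,2,-79],"rot":[0,0,0],"jaw":1},{"linear":[-3,2,-82],"rot":[0,0,0],"jaw":1},{"linear":[-3,2,-82],"rot":[0,0,0],"jaw":1}]'
```

```text
clock: 32.92
tcp_pos: [0.4239, -0.2738, 0.1307]
ee_rot: [2.118, 2.315, -0.003]
contact_force: [0.8, -1.0, -0.0]
opening: 0.995
```

```bash
python3 -m inch '[{"linear":[-1,0,0],"rot":[0,0,0],"jaw":0.6},{"linear":[-1,0,0],"rot":[0,0,0],"jaw":0.4},{"linear":[-1,0,0],"rot":[0,0,0],"jaw":0},{"linear":[-1,0,0],"rot":[0,0,0],"jaw":0},{"linear":[-1,0,0],"rot":[0,0,0],"jaw":0}]'
python3 -m inch '[{"linear":[0,0,0],"rot":[0,0,0],"jaw":0},{"linear":[0,0,15],"rot":[0,0,0],"jaw":0},{"linear":[0,0,55],"rot":[0,0,0],"jaw":0},{"linear":[0,0,95],"rot":[0,0,0],"jaw":0},{"linear":[0,0,115],"rot":[0,0,0],"jaw":0}]'
python3 - <<'E'
from h import *
for n in ["wrist","side"]: snap(n,n+"26")
E
```

```text
clock: 33.55
tcp_pos: [0.4229, -0.2742, 0.1319]
ee_rot: [2.117, 2.314, -0.004]
contact_force: [-1.9, 0.0, 6.1]
opening: 0.572
clock: 34.17
tcp_pos: [0.4237, -0.2746, 0.2501]
ee_rot: [2.114, 2.311, -0.003]
contact_force: [0.7, -0.4, -2.1]
opening: 0.568
```

View pics/side26.png

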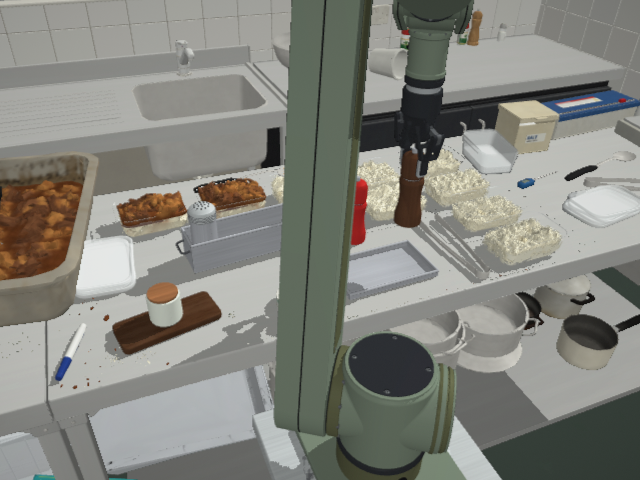

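View pics/wrist26.png

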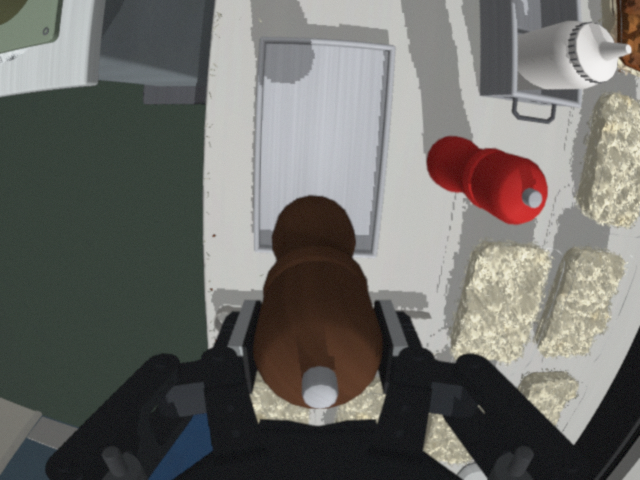

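The mill is held upright. I'll bring it back the same way: +y first, then +x to the -39 well.

```bash
python3 -m inch '[{"linear":[0,45,3],"rot":[0,0,0],"jaw":0},{"linear":[0,95,3],"rot":[0,0,0],"jaw":0},{"linear":[0,145,3],"rot":[0,0,0],"jaw":0},{"linear":[15,195,3],"rot":[0,0,0],"jaw":0},{"linear":[45,238,3],"rot":[0,0,0],"jaw":0}]'
python3 -m inch '[{"linear":[45,6,0],"rot":[0,0,0],"jaw":0},{"linear":[90,10,0],"rot":[0,0,0],"jaw":0},{"linear":[135,11,0],"rot":[0,0,0],"jaw":0},{"linear":[149,11,0],"rot":[0,0,0],"jaw":0},{"linear":[149,11,0],"rot":[0,0,0],"jaw":0}]'
python3 - <<'E'
from h import *
for n in ["wrist","side","scene"]: snap(n,n+"27")
crop("scene27",170,110,330,290,4,"q1")
E
```

```text
clock: 34.9
tcp_pos: [0.4681, -0.0352, 0.2524]
ee_rot: [2.114, 2.311, -0.004]
contact_force: [1.4, -1.0, -1.5]
opening: 0.564
clock: 35.52
tcp_pos: [0.6167, -0.0242, 0.2509]
ee_rot: [2.115, 2.313, -0.007]
contact_force: [-0.7, -0.1, -2.1]
opening: 0.564
```

View pics/wrist27.png

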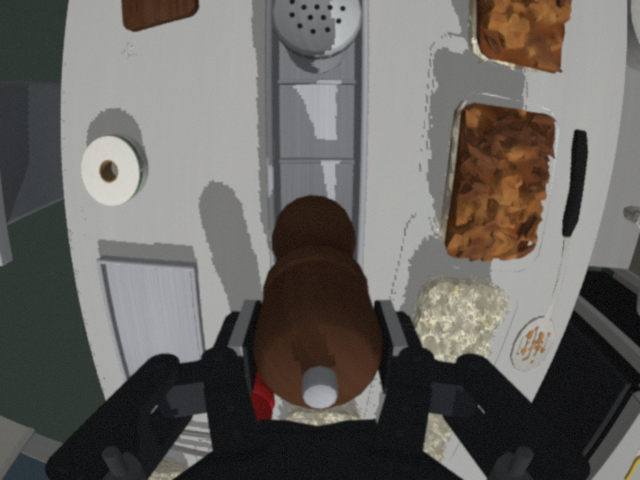

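View pics/q1.png

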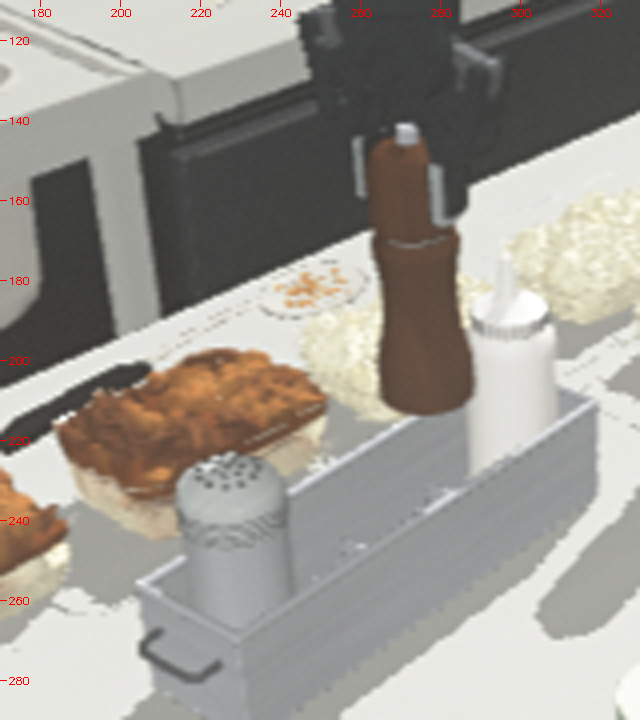

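```bash
python3 - <<'E'
from h import *
yd=np.array([-.0906,.9959,0])
for p,k in [((316,158),39),((317,82.5),117)]:
    q=onz("wrist27",p,.022); print(q,q-yd*k*1e-3)
a=onz("wrist27",(269,150),.077);b=onz("wrist27",(363,150),.077);print(a,b,(a+b)/2)
print((a+b)/2+yd*(-.025-(a+b)[1]/2)/.9959)
E
python3 -m inch '[{"linear":[1.5,-0.5,-20],"rot":[0,0,0],"jaw":0},{"linear":[1.5,-0.5,-35],"rot":[0,0,0],"jaw":0},{"linear":[1.5,-0.5,-35],"rot":[0,0,0],"jaw":0}]'
python3 - <<'E'
from h import *
for n in ["wrist","side","scene"]: snap(n,n+"28")
crop("scene28",170,110,330,290,4,"q2")
E
```

```text
[0.61307253 0.01758987 0.022     ] [ 0.61660593 -0.02125023  0.022     ]
[0.60755849 0.09054569 0.022     ] [ 0.61815869 -0.02597461  0.022     ]
[0.5737135  0.02797517 0.077     ] [0.65026704 0.03473434 0.077     ] [0.61199027 0.03135475 0.077     ]
[ 0.61711703 -0.025       0.077     ]
clock: 36.05
tcp_pos: [0.6157, -0.0249, 0.2161]
ee_rot: [2.117, 2.313, -0.009]
contact_force: [1.0, -0.4, -2.8]
opening: 0.566
```

View pics/q2.png

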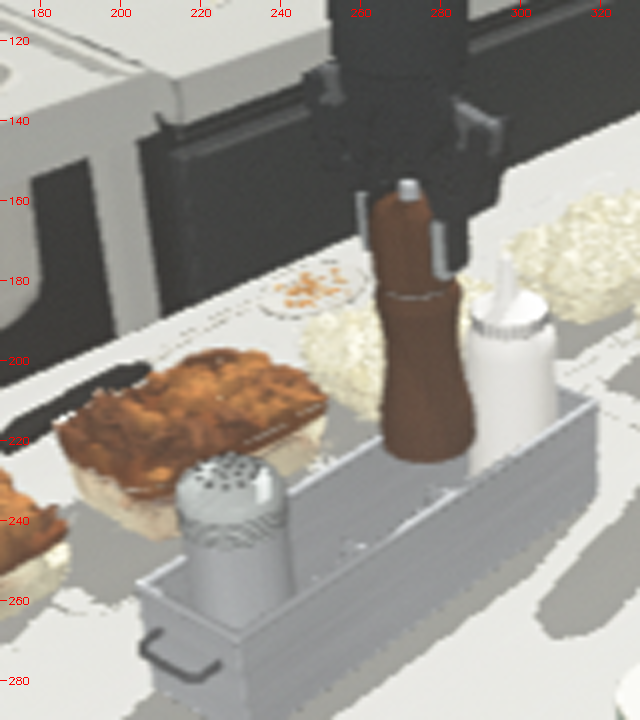

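View pics/wrist28.png

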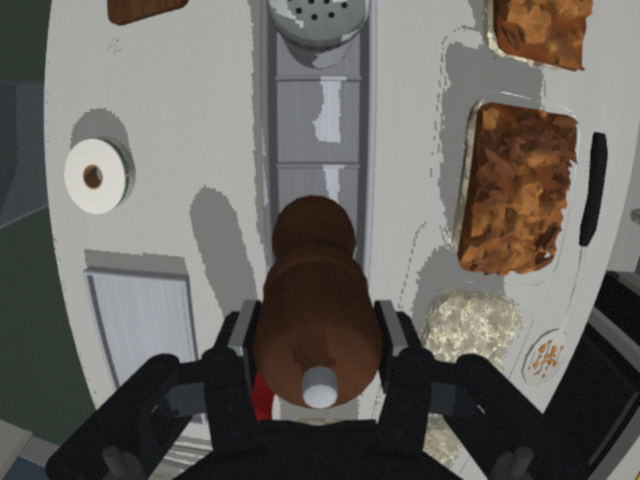

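The foot centre, about (313,230), is 2 mm left of the mid-line between the sheets. I'll correct +2 mm and lower.

```bash
python3 -m inch '[{"linear":[2,0.5,-8],"rot":[0,0,0],"jaw":0},{"linear":[2,0.5,-30],"rot":[0,0,0],"jaw":0},{"linear":[2,0.5,-55],"rot":[0,0,0],"jaw":0},{"linear":[2,0.5,-72],"rot":[0,0,0],"jaw":0},{"linear":[2,0.5,-74],"rot":[0,0,0],"jaw":0}]'
```

```text
clock: 36.83
tcp_pos: [0.6188, -0.0243, 0.1428]
ee_rot: [2.115, 2.312, -0.007]
contact_force: [-0.2, -0.0, -1.9]
opening: 0.57
```

```bash
python3 -m inch '[{"linear":[-0.5,0,-4],"rot":[0,0,0],"jaw":0},{"linear":[-0.5,0,-8],"rot":[0,0,0],"jaw":0},{"linear":[-0.5,0,-8],"rot":[0,0,0],"jaw":0}]'
```

```text
clock: 37.2
tcp_pos: [0.6185, -0.0243, 0.1352]
ee_rot: [2.115, 2.311, -0.006]
contact_force: [-0.5, -0.3, -1.9]
opening: 0.566
```

```bash
python3 -m inch '[{"linear":[0,0,-1],"rot":[0,0,0],"jaw":0},{"linear":[0,0,-2],"rot":[0,0,0],"jaw":0},{"linear":[0,0,-2],"rot":[0,0,0],"jaw":0}]'
```

```text
clock: 37.58
tcp_pos: [0.6186, -0.0244, 0.1349]
ee_rot: [2.114, 2.311, -0.005]
contact_force: [-1.8, 0.0, 6.5]
opening: 0.57
```

Seated (+6.5 N at 0.135, as predicted). I'll release and retreat.

```bash
python3 -m inch '[{"linear":[0,0,0],"rot":[0,0,0],"jaw":0.8},{"linear":[0,0,0],"rot":[0,0,0],"jaw":1},{"linear":[0,0,0],"rot":[0,0,0],"jaw":1},{"linear":[0,0,20],"rot":[0,0,0],"jaw":1},{"linear":[0,0,60],"rot":[0,0,0],"jaw":1}]'
python3 -m inch '[{"linear":[0,0,50],"rot":[0,0,0],"jaw":1},{"linear":[0,0,100],"rot":[0,0,0],"jaw":1},{"linear":[-50,0,110],"rot":[0,0,0],"jaw":1},{"linear":[-100,0,120],"rot":[0,0,0],"jaw":1},{"linear":[-100,0,120],"rot":[0,0,0],"jaw":1}]'
python3 - <<'E'
from h import *
for n in ["wrist","side","scene"]: snap(n,n+"29")
crop("scene29",170,150,330,300,4,"r1")
E
```

```text
clock: 38.2
tcp_pos: [0.6175, -0.0244, 0.1935]
ee_rot: [2.117, 2.314, -0.01]
contact_force: [0.4, -0.9, 1.1]
opening: 0.999
clock: 38.83
tcp_pos: [0.5151, -0.0243, 0.315]
ee_rot: [2.116, 2.312, -0.008]
contact_force: [0.5, 0.0, -0.6]
opening: 1.003
```

View pics/r1.png

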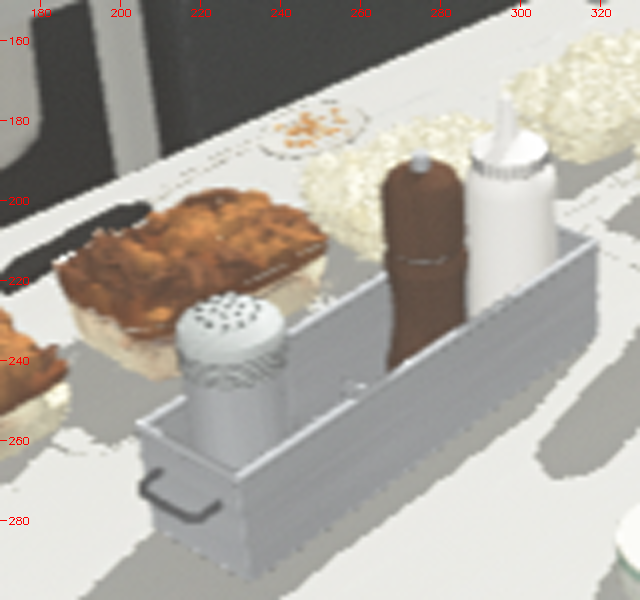

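View pics/wrist29.png

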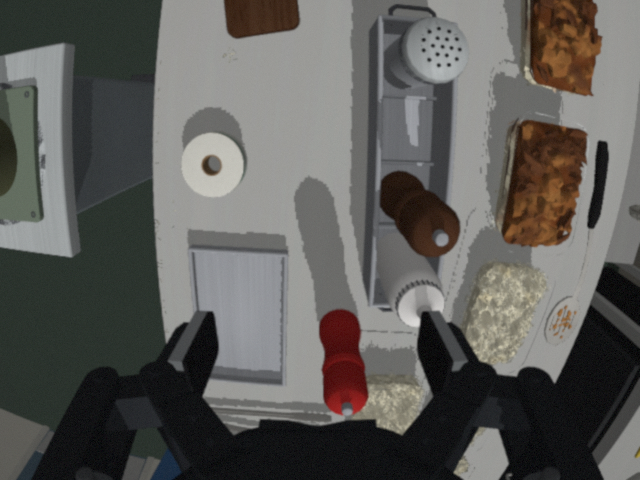

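View pics/scene29.png

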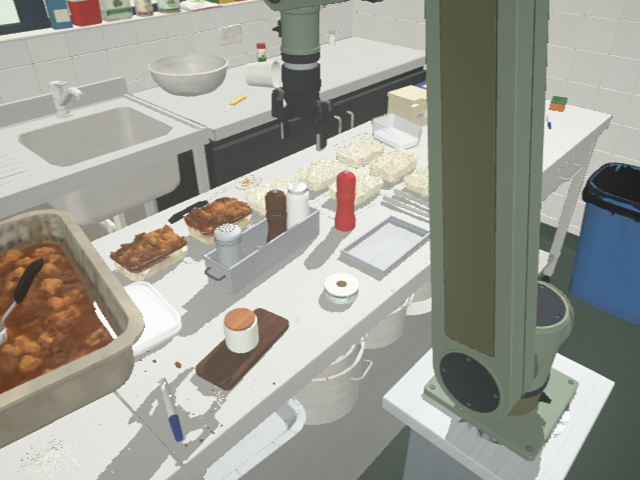

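View pics/side29.png

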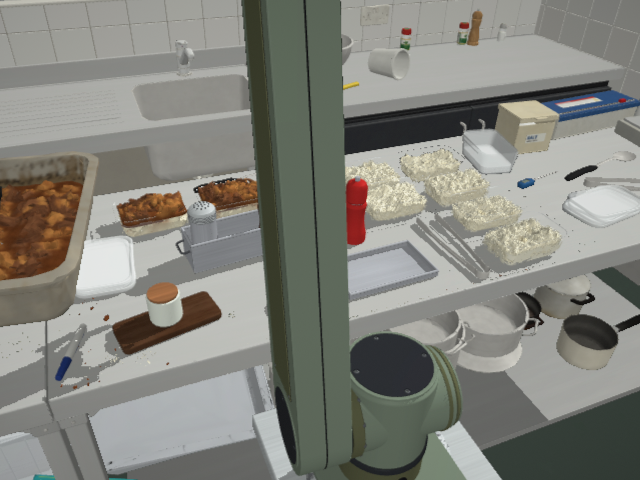

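Run:
```python
from h import *
crop("side29",100,260,240,360,5,"s1")
```

```text
(no output)
```

View pics/s1.png

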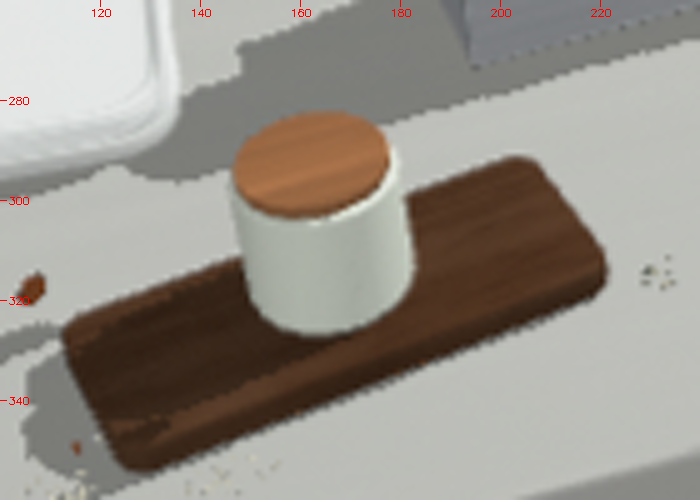

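Run:
```python
from h import *
X=tri(("scene29",(240.3,319.2)),("side29",(162.8,292.6))); print("lid",X)
# board from scene+side corners (virtual, top face)
for nm,cam in [("side29","side29"),("scene29","scene29")]:
    for bc in [(.4215,.2472),(.418,.2514)]:
        c,s=np.cos(.192),np.sin(.192)
        print(nm,bc,[proj(cam,[bc[0]+(c*u-s*v)/1e3,bc[1]+(s*u+c*v)/1e3,.016]).round(0).tolist() for u,v in [(-42.5,-100),(42.5,-100),(42.5,100),(-42.5,100)]])
```

```text
lid (array([0.4195, 0.2502, 0.0784]), [0.3, 0.3])
side29 (0.4215, 0.2472) [[224.0, 311.0], [207.0, 288.0], [111.0, 322.0], [125.0, 349.0]]
side29 (0.418, 0.2514) [[222.0, 312.0], [205.0, 289.0], [109.0, 324.0], [123.0, 351.0]]
scene29 (0.4215, 0.2472) [[291.0, 319.0], [258.0, 304.0], [192.0, 366.0], [227.0, 385.0]]
scene29 (0.418, 0.2514) [[290.0, 321.0], [258.0, 306.0], [191.0, 368.0], [226.0, 388.0]]
```

The pot lid triangulates to (0.4195, 0.250, 0.078). That is within 4 mm of both board-centre estimates, and the height is right for standing on the board (80 mm). Handing in.

Run:
```python
from plant import order, sense
s=sense(); print(s["clock"],s["contact_force"]); print(order.sign_off())
```

```text
38.975 [-0.08437396 -0.38801857  0.52651658]
the job is handed in; nothing more can be done
None
```

The salt pot is standing upright in the middle of the dark board, and the job is handed in at 39 s of the 109 s allowed. I stood the dark pepper mill and then the shaker on the tray, moved the pot, then put the shaker and the mill back in the wells they came from.

**Last checks:**
- **Pot:** its lid measured (0.4195, 0.250) m at 78 mm high, where 80 mm is expected. That is within 4 mm of both of my board-centre estimates.
- **Shaker and mill:** both are upright in their own wells. Each touched down within 1 mm of the predicted height.
- **Everything else:** the squeeze bottle is still in its well, and the label roll, tongs and red mill look unmoved in the pictures. The gripper is clear of everything, and the largest force I read was about 7 N.

**Disagreements:**
- The two board-centre estimates differed by about 5 mm, so I aimed between them.
- One wrist-camera estimate put the pot lid about 10 mm too low. I set it aside in favour of the other views.

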